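# Set a seal cast on the raking-light stage and hold the reflector at its balance point

## Task

Lay the terracotta seal cast gently, relief outwards, on the sloping rest of the raking-light stage, one of its points straight up the slope and the other down at the ledge, and let go of it. Then take the stage's hinged reflector by its bail, swing it up to its balance point, upright, where it would fall neither way, and hold it still there for about three seconds for the exposure, never letting it drop or go over towards the cast. Finish while still gripping the bail with the reflector at the balance point, and leave the other things on the shelf where they are.

Things in the scene. Friction and masses are not known exactly. Their poses are not given: they have to be found in the camera images.
- cast: Terracotta cast of a pointed oval seal: flat plaque 76 mm long (x, point to point), 46 mm wide (y; sides straight for 16 mm at the middle), 11.5 mm thick, relief to 14 mm; 65 g. Lies relief up on a firm grey pad 110 x 130 x 8 mm. Origin: centre of its flat back; z out of the relief. The points are alike.
- rest: Sloping rest mid-stage: cork-faced bar 30 mm wide (free space 50 mm deep on both sides), 80 mm long, ledge 9 mm high at its foot. Origin: on the cork, mid-line, where it meets the ledge, 60 mm above the shelf. x: up the slope (30 degrees from level, foot on the robot's side); y: across, level; z: out of the cork. A cast with its point at the ledge has its origin at x 38 mm, y 0, z 0 here.
- stage: Fixed grey base plate, x -95 to 95, y -235 to 120 mm, top 18 mm above the shelf. Origin: on the shelf, under the rest; x level, away from the robot; y level, towards the LED light bar (160 mm long, along x at y = 105 mm, top 102 mm up). Hinge blocks at y = -85 mm, 55 mm high. The upright reflector stands between rest and -y end.
- reflector (a joint): Reflector angle: white-faced aluminium panel 150 x 140 x 6 mm, 0.4 kg, hinge along the stage's x. 0: flat on buffers, out to the stage's -y, 46 mm above the shelf; grows as its outer edge is lifted; 1.571: upright. Hinge free, no stay; weight even about the panel's plane, so it balances at 1.571: below, it drops back flat; above, it goes over towards the rest (stop at 2.4).
- bail (a point): Middle of the reflector's bail: steel rod 10 mm thick, 100 mm straight, parallel to the hinge and 195 mm from its axis, beyond the panel's outer edge with a 38 mm open gap between. Reflector flat: rod 46 mm above the shelf, clear of the base plate, only shelf below; upright: 241 mm. The rod can turn between gripping fingers.
- hinge (a point): Middle of the reflector's hinge axis, 46 mm above the shelf, at y = -85 mm of the stage. The axis runs along the stage's x.
- canister: Aluminium screw-top canister with knurled lid, 67 mm in diameter, 84 mm high; to be left alone. Origin: centre of its underside.
- jar: Squat stoppered glass specimen jar, 74 mm in diameter, 80 mm high; to be left alone. Origin: centre of its underside.
- spatula: Boxwood modelling spatula, 172 mm long (x), 12 mm thick, lying on the shelf; to be left alone. Origin: middle of its underside.
- tweezers: Steel round-nosed tweezers, 125 mm long (x), 8 mm high, lying on the shelf; to be left alone. Origin: middle of the underside.
There are look-alikes about, which are no part of the job. Several things have the shape of the cast; the one meant has the colours described above.

How it is judged:
By the outcome, as a careful person would: the job done as asked, in the order asked, and still so for the second after the job is handed in, while the arm keeps its last pose, push and grip.
It also fails if it takes over 67 s, if anything falls off the work surface, if the arm or the gripper's body presses on something with over 40 N, if the wrist force passes 120 N, or if a joint passes its speed limit or range.

## Robot

A 7-joint arm with a two-finger parallel gripper is mounted at the origin on the work surface. World frame = base frame: x ahead of the robot, y to its left, z up, the work surface at z = 0. Lengths are in mm, angles in rad, forces in N, time in s.
With the tool pointing down it reaches from about 400 to 850 mm from the base axis. Payload 10.4 kg.
Tool frame: the origin (TCP) lies at the very end of the fingers, on their centre line; the grasp point (between the pads) lies 19 mm behind it; z points along the fingers, y is the direction in which the jaws open and shut (so a half turn about z gives the same grasp; the last joint's range is limited). The gripper opens to 85 mm and grips with 20 to 120 N. Pads are 22 mm wide; open, the fingers measure 114 mm over their backs; the gripper's body (76 mm by 85 mm) begins 54 mm behind the grasp point. The pads swing forward as they close: fully open they stand 13 mm farther back than shut.
Start: joints at [-1.287, 0.332, -0.065, 1.46, 0.022, 1.35, -0.088], TCP at [188.743, 595.842, 231.338] pointing down, gripper open.
Joint ranges: [-2.6, 2.6], [-0.5, 2.12], [-1.47, 1.34], [0.16, 2.42], [-1.27, 4.41], [0.06, 2.06], [-2.6, 2.6]. Speed limits (rad/s): [2.22, 2.22, 2.79, 2.79, 3.14, 3.14, 3.14].

## Interface

Orientations are given as a unit quaternion [w, x, y, z].
In Python, from cell import get_state, snapshot, camera_model, close_job gives the robot as it stands.
- The arm moves only by the tool jog_arm, never from a script. Its argument "motion" is a list of rows, each an object of numbers: "rx", "ry", "rz": the turn, a rotation vector about the tool's x, y, z in degrees; "x", "y", "z": the shift along the tool's x, y, z in mm; "claw": the opening, from -1 (shut) to 1 (fully open). A call has 1 to 10 rows; each row shifts and turns the pose as measured when the row begins, along the tool's axes as they then stand; what a row does not reach is not made up. A row lasts 1/8 s, in which the tool goes at most 62.5 mm and 10.7 degrees, less where a joint would pass 70% of its speed; a pose out of reach is approached as far as the arm can. A call is refused whole if a number of a shift passes 62.5 or a number of a turn 10.7, either way. A call with a gripper value outside its range is refused whole. The fingers move at their own pace and stop on an object; "grip_force" is the grip in N (left out, the last holds). Time passes only in rows, so rows that do not move let the fingers close. It gives the time, the measured TCP pose, the force and the opening at its end, in the units of the state.
- get_state(): the state, without advancing time (a new reading comes with each control period).
- snapshot(name): name is "scene" or "top" or "wrist"; returns (picture, depth): 400x640x3 uint8, blue, green, red; 400x640 float32, mm along the optical axis (not along the pixel's ray), 0 where there is no reading.
- camera_model(name): a dict with "camera_matrix" (3x3 intrinsics, pixels), "extrinsics" (4x4, takes a point from camera to world coordinates). Camera axes: x right, y down, z forward; pixel columns grow to the right and rows downward; lengths in mm; the calibration is good to about 2 mm. A picture is of the moment at which its call begins: read the wrist's pose just before it. camera_model takes no time and is no camera call; for the wrist camera it gives the pose at the moment of the call.
- close_job(): hands the job in, once; it reports no verdict.
The state is a dict: "clock": time; "joint_pos": joint angles; "qd": joint speeds; "joint_torque": joint torques, N m; "position": TCP position; "ee_rot": TCP orientation; "force": force on the tool from outside, world axes, zero at the start; "wrist_torque": the same for the moment, N m; "finger_gap": finger opening in mm.
Only numpy, scipy, OpenCV 4.12 (cv2) and the standard library are available. Lean on these libraries where they do the work, as an engineer would, in place of code of your own. Each camera call takes 0.05 s, during which the arm holds its last target. There are 200 camera calls.

## Working session

There is one attempt and no reset: what is moved stays moved. The work goes in short steps, Python scripts to look and compute and a tool call to move; the robot and the scene stay as the last step left them, time stands still between calls to the robot, and variables do not carry over. Pictures are saved under pics/ and viewed, about 8 in all and at most 12, crops included, and the job is handed in when it is done.

Besides the shell and the picture viewer there is one more tool, called after "Emit:" in YAML: its name, and indented under it one key for each argument. jog_arm: Moves the arm, as the interface text tells. Its arguments: {"type":"object","properties":{"motion":{"type":"array","items":{"type":"object","properties":{"rx":{"type":"number"},"ry":{"type":"number"},"rz":{"type":"number"},"x":{"type":"number"},"y":{"type":"number"},"z":{"type":"number"},"claw":{"type":"number"}}}},"grip_force":{"type":"number"}},"required":["motion"]}

```bash
mkdir -p pics; ls; cat > h.py <<'E'
import numpy as np,cv2,pickle
from cell import *
def shot(n,tag):
    m=camera_model(n); p,d=snapshot(n); cv2.imwrite(f'pics/{tag}.png',p)
    pickle.dump((m,p,d),open(f'pics/{tag}.pkl','wb')); return m,p,d
def load(tag): return pickle.load(open(f'pics/{tag}.pkl','rb'))
def pt(tag,u,v,r=1):
    m,p,d=load(tag); K=np.array(m['camera_matrix']);E=np.array(m['extrinsics'])
    w=d[v-r:v+r+1,u-r:u+r+1]; z=np.median(w[w>0]) if (w>0).any() else 0
    return (E@np.r_[z*(np.linalg.inv(K)@[u,v,1]),1])[:3]
def cloud(tag):
    m,p,d=load(tag); K=np.array(m['camera_matrix']);E=np.array(m['extrinsics'])
    v,u=np.mgrid[:400,:640]; c=np.stack([(u-K[0,2])/K[0,0]*d,(v-K[1,2])/K[1,1]*d,d],-1)
    return c@E[:3,:3].T+E[:3,3]
E
python3 - <<'E'
from h import *
for n in('scene','top'): m,p,d=shot(n,n+'0'); print(n,np.round(m['extrinsics'],2))
s=get_state();print(s)
E
```

```text
pics
scene [[ 8.6000e-01  3.6000e-01 -3.7000e-01  9.2187e+02]
 [ 5.2000e-01 -5.7000e-01  6.4000e-01 -5.2875e+02]
 [ 2.0000e-02 -7.4000e-01 -6.7000e-01  6.8975e+02]
 [ 0.0000e+00  0.0000e+00  0.0000e+00  1.0000e+00]]
top [[ 2.0000e-02 -9.8000e-01  1.7000e-01  4.3889e+02]
 [-1.0000e+00 -3.0000e-02 -2.0000e-02  4.5690e+01]
 [ 2.0000e-02 -1.7000e-01 -9.8000e-01  8.9465e+02]
 [ 0.0000e+00  0.0000e+00  0.0000e+00  1.0000e+00]]
{'clock': 0.1, 'joint_pos': array([-1.28660785,  0.33280157, -0.06468591,  1.46084608,  0.02160487,
        1.34989186, -0.08849839]), 'qd': array([ 0.00092125, -0.00283738, -0.00071717, -0.00180622,  0.00092002,
       -0.00054619, -0.00034005]), 'joint_torque': array([ 3.49655631e-03, -6.26751494e+01,  4.99976857e-02, -3.92423344e+01,
        1.62783335e-02,  7.02131903e-03,  3.08314884e-05]), 'position': array([188.66214242, 595.50128592, 230.6052638 ]), 'ee_rot': array([-6.31824796e-05,  1.52789238e-01,  9.88258598e-01, -6.22500993e-04]), 'force': array([ 0.08063367, -0.08587331,  0.30852583]), 'wrist_torque': array([-0.02716856, -0.04498817,  0.03405141]), 'finger_gap': 85.08686845131314}
```

View pics/top0.png

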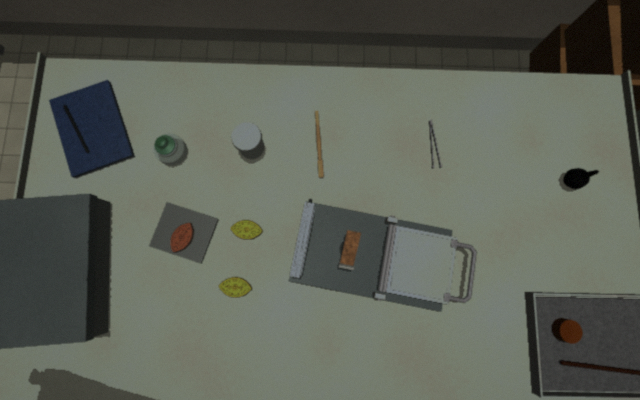

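View pics/scene0.png

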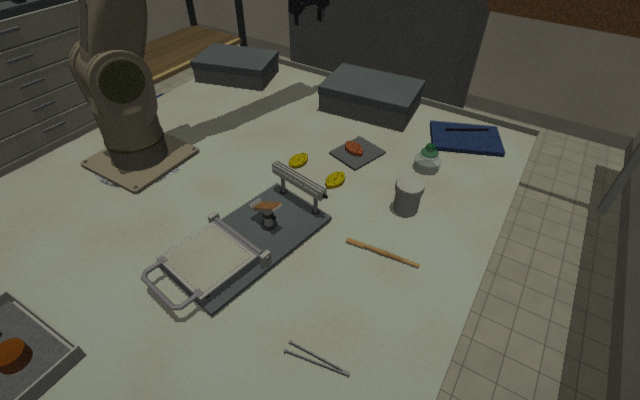

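The top view shows the terracotta cast at (181,237) on the grey pad, with two yellow look-alikes beside it. The rest is at (350,250), the LED bar at about (302,240), the hinge at x≈386 and the bail at (470,272). Next I'll fit the poses.

```bash
python3 - <<'E'
from h import *
C=cloud('top0'); m,p,d=load('top0')
for u,v in[(181,237),(205,225),(175,220),(350,250),(345,265),(355,236),(470,272),(386,260),(308,205),(297,275),(391,219),(380,296),(241,230)]: print(u,v,np.round(pt('top0',u,v)))
# cast
hsv=cv2.cvtColor(p,cv2.COLOR_BGR2HSV)
sub=np.zeros((400,640),np.uint8); sub[215:260,160:205]=1
mk=(sub>0)&((hsv[...,0]<12)|(hsv[...,0]>170))&(hsv[...,1]>100)
c=C[mk]; r=cv2.minAreaRect(c[:,:2].astype(np.float32)); print('cast',mk.sum(),r,np.median(c[:,2]),c[:,:2].mean(0))
w,V=np.linalg.eigh(np.cov(c[:,:2].T)); print('axis deg',np.degrees(np.arctan2(V[1,1],V[0,1])))
# cork
sub[:]=0; sub[225:275,330:370]=1
mk=(sub>0)&(hsv[...,1]>90)&(hsv[...,0]<20); c=C[mk]
print('cork',mk.sum(),cv2.minAreaRect(c[:,:2].astype(np.float32)),c.mean(0),np.percentile(c[:,2],[2,98]))
w,V=np.linalg.eigh(np.cov(c.T)); print(V.T, w)
# panel
sub[:]=0; sub[222:305,384:458]=1
mk=(sub>0)&(p.min(2)>140)&(abs(C[...,2]-47)<12); c=C[mk]
print('panel',mk.sum(),cv2.minAreaRect(c[:,:2].astype(np.float32)),c.mean(0),c[:,2].std())
E
```

```text
181 237 [496. 354.  18.]
205 225 [526. 304.   6.]
175 220 [536. 376.   6.]
350 250 [473. -32.  77.]
345 265 [441. -23.  63.]
355 236 [502. -41.  95.]
470 272 [ 432. -304.   48.]
386 260 [ 454. -116.   50.]
308 205 [565.  61. 100.]
297 275 [418.  79.  98.]
391 219 [ 546. -127.   54.]
380 296 [ 376. -101.   54.]
241 230 [516. 218.  11.]
cast 458 ((496.1721496582031, 353.7516174316406), (60.99773406982422, 50.83616638183594), 10.556017875671387) 17.614148988451234 [496.20210741 353.51666106]
axis deg 154.0157763900394
cork 466 ((475.9410400390625, -3.9169540405273438), (71.40357971191406, 101.18732452392578), 1.5470445156097412) [477.68197781 -31.48945944  81.20295366] [58.87680746 98.87388281]
[[ 0.2269142   0.96966881 -0.09084238]
 [ 0.96526356 -0.23632296 -0.11143478]
 [-0.12952297 -0.06240071 -0.98961101]] [  73.7143633   392.33517911 1614.36040625]
panel 0 ((0.0, 0.0), (0.0, 0.0), 0.0) [nan nan nan] nan<stdin>:18: RuntimeWarning: Mean of empty slice.
  ret = um.true_divide(
  ret = _var(a, axis=axis, dtype=dtype, out=out, ddof=ddof,
  arrmean = um.true_divide(arrmean, div, out=arrmean,
  ret = ret.dtype.type(ret / rcount)
```

```bash
python3 - <<'E'
import cv2
p=cv2.imread('pics/top0.png')[190:320,280:490]
cv2.imwrite('pics/c1.png',cv2.resize(p,(0,0),fx=3.8,fy=3.8,interpolation=cv2.INTER_CUBIC))
E
```

```text
(no output)
```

View pics/c1.png

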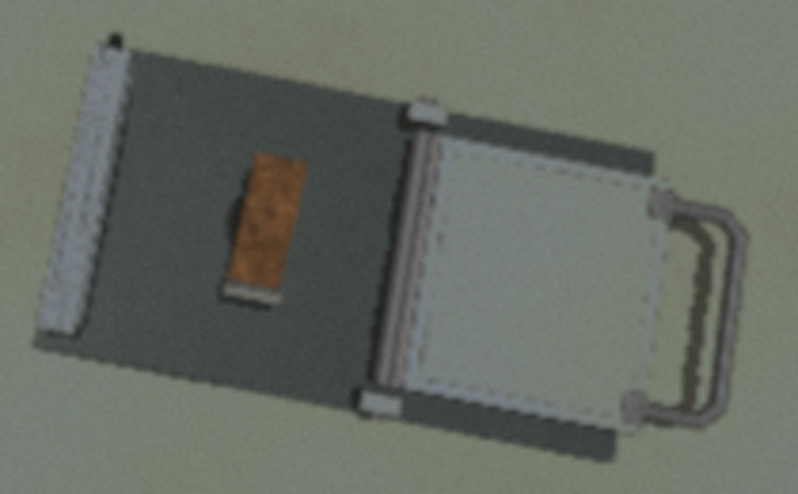

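The enlarged crop shows these positions in crop pixels:
- Plate corners at (655,153), (613,460) and (35,347).
- Cork top edge from (255,153) to (307,158).
- Ledge at about (252,293).
- Bail rod from about (738,235) to (720,405).
- Hinge rod along (427,130)–(390,383).

```bash
cat >> h.py <<'E'
def ray(tag,u,v,z):
    m,_,_=load(tag); K=np.array(m['camera_matrix']);E=np.array(m['extrinsics'])
    r=E[:3,:3]@np.linalg.inv(K)@[u,v,1]; o=E[:3,3]; return o+r*(z-o[2])/r[2]
E
python3 - <<'E'
from h import *
from scipy.optimize import least_squares
obs=[(655,153,95,-235,18),(613,460,-95,-235,18),(35,347,-95,120,18),
(281,155,80*.866,0,100),(738,250,None,-280,51),(722,390,None,-280,51),(425,130,None,-85,52),(390,383,None,-85,52)]
W=[ray('top0',280+a/3.8,190+b/3.8,z)[:2] for a,b,_,_,z in obs]
def f(q):
    c,s=np.cos(q[2]),np.sin(q[2]);r=[]
    for w,o in zip(W,obs):
        l=np.array([[c,s],[-s,c]])@(w-q[:2])
        if o[2] is not None:r.append(l[0]-o[2])
        r.append(l[1]-o[3])
    return r
s=least_squares(f,[450,-27,-.2]);q=s.x;print(q,np.degrees(q[2]),np.round(s.fun,1))
c,sn=np.cos(q[2]),np.sin(q[2]);R=np.array([[c,-sn],[sn,c]])
for n,l in dict(bail=(0,-280),hinge=(0,-85),castpl=(38*.866,0)).items(): print(n,q[:2]+R@l)
# rectify crop of cast
p=load('top0')[1][210:265,155:210]
cv2.imwrite('pics/c2.png',cv2.resize(p,(0,0),fx=8,fy=8,interpolation=cv2.INTER_CUBIC))
E
```

```text
[ 4.65244496e+02 -3.09282626e+01 -1.47323497e-01] -8.441014610182254 [  2.9  -1.3   5.9   3.5  12.5   0.2 -21.3  -0.3   0.4   1.6  -2.   -2.1]
bail [ 424.14297362 -307.89516472]
hinge [ 452.76724822 -115.00750077]
castpl [497.79602045 -35.75886587]
```

View pics/c2.png

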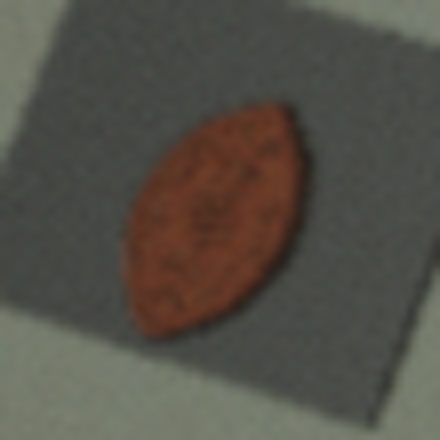

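```bash
python3 - <<'E'
from h import *
from scipy.optimize import least_squares
obs=[(655,153,95,-235,18),(613,460,-95,-235,18),(35,347,-95,120,18),
(281,155,None,0,100),(738,250,None,-280,51),(722,390,None,-280,51),(425,130,None,-85,52),(390,383,None,-85,52),(120,48,85-5,None,102)]
W=[ray('top0',280+a/3.8,190+b/3.8,z)[:2] for a,b,_,_,z in obs]
def f(q):
    c,s=np.cos(q[2]),np.sin(q[2]);r=[]
    for w,o in zip(W,obs):
        l=np.array([[c,s],[-s,c]])@(w-q[:2])
        if o[2] is not None:r.append(l[0]-o[2])
        if o[3] is not None: r.append(l[1]-o[3])
    return r
s=least_squares(f,[450,-27,-.2]);q=s.x;print(q,np.degrees(q[2]),np.round(s.fun,1))
c,sn=np.cos(q[2]),np.sin(q[2]);R=np.array([[c,-sn],[sn,c]])
loc=lambda w:R.T@(np.array(w)[:2]-q[:2])
for n,l in dict(bail=(0,-280),hinge=(0,-85)).items(): print(n,q[:2]+R@l)
for a,b,z in[(255,153,100),(307,158,100),(228,282,65),(280,292,65),(222,292,68),(280,303,68)]: w=ray('top0',280+a/3.8,190+b/3.8,z); print('rest',w[:2],loc(w))
# cast points
A=ray('top0',155+288/8,210+100/8,17);B=ray('top0',155+150/8,210+337/8,17)
print('cast',A,B,(A+B)/2,np.linalg.norm(A-B),np.degrees(np.arctan2(*(A-B)[[1,0]])))
L=ray('top0',155+127/8,210+240/8,17);Rr=ray('top0',155+305/8,210+190/8,17);print(L,Rr,(L+Rr)/2)
print(W)
E
```

```text
[ 4.74628740e+02 -3.24925451e+01 -1.67338916e-01] -9.58781363115026 [-1.9  0.7  1.   1.7  0.6 -1.5  0.7  1.3  0.9 -0.3 -3.5  0.3]
bail [ 427.99221163 -308.58136091]
hinge [ 460.47122232 -116.3052213 ]
rest [513.45420392 -23.69822065] [36.8183559  15.13821237]
rest [511.38740716 -52.81915128] [ 39.63078316 -13.92018578]
rest [442.24087059 -12.06371704] [-35.33806455  14.74897557]
rest [437.2841953  -42.00741494] [-35.2381092  -15.60203236]
rest [436.52084549  -8.50575352] [-41.57080035  17.3045178 ]
rest [431.10905478 -41.74045948] [-41.37145601 -16.36733128]
cast [530.23384648 334.05362038  17.        ] [460.90351683 367.79223766  17.        ] [495.56868166 350.92292902  17.        ] 77.10375415699602 -25.94921078528725
[488.47743585 376.91116722  17.        ] [504.1672553  326.97919833  17.        ] [496.32234558 351.94518278  17.        ]
[array([ 527.36885574, -279.05768388]), array([ 343.10759006, -246.87640652]), array([401.28392659, 100.07226858]), array([512.70037993, -38.25566839]), array([ 467.92211887, -313.97376057]), array([ 387.25827296, -300.75752425]), array([ 534.20496125, -129.09268285]), array([ 387.0283324 , -107.40756651]), array([570.56263526,  53.29276438])]
```

```bash
cat >> h.py <<'E'
from scipy.spatial.transform import Rotation as Ro
def cur():
    s=get_state(); w,x,y,z=s['ee_rot']; return s['position'],Ro.from_quat([x,y,z,w]),s
def down(yaw,tilt=0):  # tool y at yaw deg, pointing down, then ry tilt deg
    y=np.array([np.cos(np.radians(yaw)),np.sin(np.radians(yaw)),0]);z=np.array([0,0,-1.]);x=np.cross(y,z)
    return Ro.from_matrix(np.c_[x,y,z])*Ro.from_euler('y',tilt,degrees=True)
def plan(P,R,n,start=None):
    p,r,s=cur()
    if start: p,r=start
    rv=(r.inv()*R).as_rotvec()/n; d=(np.array(P)-p)/n
    for i in range(n):
        rr=r*Ro.from_rotvec(rv*i); a=rr.inv().apply(d)
        print(dict(zip('xyz',np.round(a,1).tolist())),dict(zip(('rx','ry','rz'),np.round(np.degrees(rv),2).tolist())))
    return np.array(P),R
E
python3 - <<'E'
from h import *
plan([496,351.5,130],down(64),9)
E
```

```text
{'x': -40.7, 'y': -15.5, 'z': 11.2} {'rx': -0.01, 'ry': 0.0, 'rz': 0.94}
{'x': -41.0, 'y': -14.9, 'z': 11.2} {'rx': -0.01, 'ry': 0.0, 'rz': 0.94}
{'x': -41.2, 'y': -14.2, 'z': 11.2} {'rx': -0.01, 'ry': 0.0, 'rz': 0.94}
{'x': -41.5, 'y': -13.5, 'z': 11.2} {'rx': -0.01, 'ry': 0.0, 'rz': 0.94}
{'x': -41.7, 'y': -12.8, 'z': 11.2} {'rx': -0.01, 'ry': 0.0, 'rz': 0.94}
{'x': -41.9, 'y': -12.2, 'z': 11.2} {'rx': -0.01, 'ry': 0.0, 'rz': 0.94}
{'x': -42.1, 'y': -11.5, 'z': 11.2} {'rx': -0.01, 'ry': 0.0, 'rz': 0.94}
{'x': -42.2, 'y': -10.8, 'z': 11.2} {'rx': -0.01, 'ry': 0.0, 'rz': 0.94}
{'x': -42.4, 'y': -10.1, 'z': 11.2} {'rx': -0.01, 'ry': 0.0, 'rz': 0.94}
```

Emit:
jog_arm:
  motion:
    - {"x": -41,"y": -15,"z": 11,"rz": 1}
    - {"x": -41,"y": -15,"z": 11,"rz": 1}
    - {"x": -41,"y": -14,"z": 11,"rz": 1}
    - {"x": -41,"y": -14,"z": 11,"rz": 1}
    - {"x": -42,"y": -13,"z": 11,"rz": 1}
    - {"x": -42,"y": -12,"z": 11,"rz": 1}
    - {"x": -42,"y": -12,"z": 11,"rz": 1}
    - {"x": -42,"y": -11,"z": 11,"rz": 1}
    - {"x": -42,"y": -10,"z": 11,"rz": 0.5}
    - {"x": 0,"claw": 0.35}

```text
invalid input at $.motion[0]: expected keys rx, ry, rz, x, y, z, claw
```

```bash
python3 - <<'E'
from h import *
p,r,s=cur();print(p,r.as_matrix().round(3),s['finger_gap'],s['clock'])
m,im,d=shot('wrist','w1');K=np.array(m['camera_matrix']);Ei=np.linalg.inv(np.array(m['extrinsics']))
for t in[(p[0],p[1],8),(496,351.5,20)]:
    c=Ei@np.r_[t,1];print((K@c[:3]/c[2])[:2])
plan([496,351.5,130],down(64),1)
E
```

```text
[188.66214242 595.50128592 230.6052638 ] [[-0.953  0.302 -0.   ]
 [ 0.302  0.953 -0.001]
 [-0.    -0.001 -1.   ]] 85.08686845131314 0.1
[317.80779802 169.6225207 ]
[232.71796324 391.14554471]
{'x': -366.7, 'y': -139.7, 'z': 100.9} {'rx': -0.06, 'ry': 0.01, 'rz': 8.42}
```

View pics/w1.png

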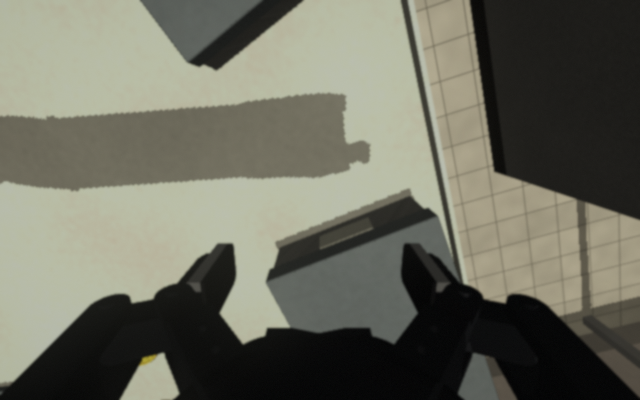

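The move was refused because each row needs every key. The picture is from the start pose and shows grey boxes below the path, so I'll check their height.

```bash
python3 - <<'E'
from h import *
for u,v in[(40,260),(85,220),(85,330),(92,260),(40,205)]: print(pt('top0',u,v).round())
plan([496,351.5,230],down(64),9)
E
```

```text
[436. 617.  90.]
[522. 535.  90.]
[298. 506.  89.]
[439. 519.  73.]
[552. 634.  91.]
{'x': -40.7, 'y': -15.5, 'z': 0.1} {'rx': -0.01, 'ry': 0.0, 'rz': 0.94}
{'x': -41.0, 'y': -14.9, 'z': 0.1} {'rx': -0.01, 'ry': 0.0, 'rz': 0.94}
{'x': -41.2, 'y': -14.2, 'z': 0.1} {'rx': -0.01, 'ry': 0.0, 'rz': 0.94}
{'x': -41.5, 'y': -13.5, 'z': 0.1} {'rx': -0.01, 'ry': 0.0, 'rz': 0.94}
{'x': -41.7, 'y': -12.8, 'z': 0.1} {'rx': -0.01, 'ry': 0.0, 'rz': 0.94}
{'x': -41.9, 'y': -12.2, 'z': 0.1} {'rx': -0.01, 'ry': 0.0, 'rz': 0.94}
{'x': -42.1, 'y': -11.5, 'z': 0.1} {'rx': -0.01, 'ry': 0.0, 'rz': 0.94}
{'x': -42.2, 'y': -10.8, 'z': 0.1} {'rx': -0.01, 'ry': 0.0, 'rz': 0.94}
{'x': -42.4, 'y': -10.1, 'z': 0.1} {'rx': -0.01, 'ry': 0.0, 'rz': 0.94}
```

Emit:
jog_arm:
  motion:
    - {"x": -41,"y": -15,"z": 0,"rx": 0,"ry": 0,"rz": 1,"claw": 1}
    - {"x": -41,"y": -15,"z": 0,"rx": 0,"ry": 0,"rz": 1,"claw": 1}
    - {"x": -41,"y": -14,"z": 0,"rx": 0,"ry": 0,"rz": 1,"claw": 1}
    - {"x": -41,"y": -14,"z": 0,"rx": 0,"ry": 0,"rz": 1,"claw": 1}
    - {"x": -42,"y": -13,"z": 0,"rx": 0,"ry": 0,"rz": 1,"claw": 0.5}
    - {"x": -42,"y": -12,"z": 0,"rx": 0,"ry": 0,"rz": 1,"claw": 0.5}
    - {"x": -42,"y": -12,"z": 10,"rx": 0,"ry": 0,"rz": 1,"claw": 0.4}
    - {"x": -42,"y": -11,"z": 35,"rx": 0,"ry": 0,"rz": 1,"claw": 0.4}
    - {"x": -42,"y": -10,"z": 40,"rx": 0,"ry": 0,"rz": 0.5,"claw": 0.4}
    - {"x": 0,"y": 0,"z": 0,"rx": 0,"ry": 0,"rz": 0,"claw": 0.4}

```text
clock: 1.4
position: [501.5, 340.7, 140.8]
ee_rot: [-0.001, 0.227, 0.974, -0.002]
force: [-0.4, 0.8, 0.6]
finger_gap: 59.5
```

```bash
python3 - <<'E'
from h import *
p,r,s=cur();print(p,s['finger_gap'],s['clock'],s['qd'].round(2))
m,im,d=shot('wrist','w2');K=np.array(m['camera_matrix']);Ei=np.linalg.inv(np.array(m['extrinsics']))
for t in[(p[0],p[1],8),(496,351.5,20)]:
    c=Ei@np.r_[t,1];print((K@c[:3]/c[2])[:2])
plan([496,351.5,130],down(64),1)
E
```

```text
[501.50441984 340.69943862 140.77037849] 59.45811702711303 1.4 [-0.03 -0.04 -0.05 -0.04 -0.02  0.02 -0.02]
[318.02034704 186.7966247 ]
[325.5236067  180.12862861]
{'x': 7.8, 'y': 5.2, 'z': 12.6} {'rx': -0.08, 'ry': -0.02, 'rz': -0.07}
```

View pics/w2.png

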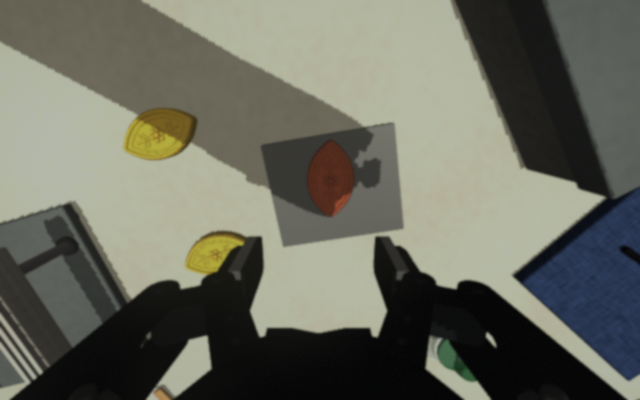

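The wrist view shows the cast's points at (331,139) and (331,217), with sides at x≈307 and 355. It is aligned with the jaws and centred at (331,178).

```bash
python3 - <<'E'
from h import *
A=ray('w2',331,139,17);B=ray('w2',331,217,17);print(A,B,(A+B)/2,np.degrees(np.arctan2(*(A-B)[[1,0]])))
L=ray('w2',307,178,17);R=ray('w2',355.5,178,17);print((L+R)/2,np.linalg.norm(L-R))
p,r,s=cur();print(p)
plan([495.5,349.5,12],down(64),1)
E
```

```text
[463.5540875  372.91994571  17.        ] [533.41429402 339.61535682  17.        ] [498.48419076 356.26765127  17.        ] 154.51137309099113
[497.19600881 357.13980478  17.        ] 46.95480791740038
[500.6748011  343.39260374 142.61634053]
{'x': 7.3, 'y': 3.4, 'z': 130.6} {'rx': -0.08, 'ry': -0.02, 'rz': -0.07}
```

Emit:
jog_arm:
  motion:
    - {"x": 4,"y": 4,"z": 20,"rx": 0,"ry": 0,"rz": 0,"claw": 0.4}
    - {"x": 4,"y": 4,"z": 20,"rx": 0,"ry": 0,"rz": 0,"claw": 0.4}
    - {"x": 0,"y": 0,"z": 20,"rx": 0,"ry": 0,"rz": 0,"claw": 0.4}
    - {"x": 0,"y": 0,"z": 0,"rx": 0,"ry": 0,"rz": 0,"claw": 0.4}
    - {"x": 0,"y": 0,"z": 0,"rx": 0,"ry": 0,"rz": 0,"claw": 0.4}

```text
clock: 2.08
position: [492.5, 362.1, 81.8]
ee_rot: [-0.001, 0.221, 0.975, 0.002]
force: [0.6, 0.1, 0.7]
finger_gap: 59.9
```

```bash
cat >> h.py <<'E'
def cast(tag,zt,box=None):
    m,p,d=load(tag);hsv=cv2.cvtColor(p,cv2.COLOR_BGR2HSV)
    mk=(((hsv[...,0]<12)|(hsv[...,0]>170))&(hsv[...,1]>110)&(hsv[...,2]>40)).astype(np.uint8)
    n,l,st,ce=cv2.connectedComponentsWithStats(mk)
    i=1+np.argmax(st[1:,4]);v,u=np.nonzero(l==i)
    q=np.array([ray(tag,a,b,zt)[:2] for a,b in zip(u,v)],np.float32)
    print('cast px',ce[i],st[i],'rect',cv2.minAreaRect(q),'mean',q.mean(0))
    w,V=np.linalg.eigh(np.cov(q.T));print('yaw',np.degrees(np.arctan2(V[1,1],V[0,1])))
E
python3 - <<'E'
from h import *
p,r,s=cur();print(p,s['finger_gap'],s['qd'].round(3))
shot('wrist','w3');cast('w3',17);cast('top0',17)
p,r,s=cur();print(p)
E
```

```text
[492.53170546 362.11252279  81.8125452 ] 59.9222189126502 [-0.008  0.004 -0.007  0.008  0.    -0.001 -0.002]
cast px [311.90846561 216.16534392] [ 284  170   57   93 3780] rect ((497.9312438964844, 355.0367431640625), (57.455936431884766, 57.834930419921875), 18.965330123901367) mean [496.72595 355.7377 ]
yaw 153.1658660394827
cast px [181.20666667 236.86222222] [171 223  22  29 450] rect ((496.28497314453125, 353.05657958984375), (63.315834045410156, 48.368038177490234), 5.26407527923584) mean [496.34662 353.80524]
yaw 154.08163587702134
[492.44782459 362.0753087   81.75474041]
```

```bash
python3 - <<'E'
from h import *
plan([496.5,355,10],down(63.8),1)
E
```

```text
{'x': -6.9, 'y': -4.9, 'z': 71.7} {'rx': 0.19, 'ry': -0.12, 'rz': 0.68}
```

Emit:
jog_arm:
  motion:
    - {"x": -7,"y": -5,"z": 12,"rx": 0,"ry": 0,"rz": 0.7,"claw": 0.4}
    - {"x": 0,"y": 0,"z": 20,"rx": 0,"ry": 0,"rz": 0,"claw": 0.4}
    - {"x": 0,"y": 0,"z": 20,"rx": 0,"ry": 0,"rz": 0,"claw": 0.4}
    - {"x": 0,"y": 0,"z": 13,"rx": 0,"ry": 0,"rz": 0,"claw": 0.4}
    - {"x": 0,"y": 0,"z": 2,"rx": 0,"ry": 0,"rz": 0,"claw": 0.4}
    - {"x": 0,"y": 0,"z": 0,"rx": 0,"ry": 0,"rz": 0,"claw": 0.4}

```text
clock: 2.88
position: [499.5, 353.1, 13.8]
ee_rot: [0.001, 0.229, 0.973, 0.003]
force: [-0.1, -0.2, 0.1]
finger_gap: 60.1
```

```bash
python3 - <<'E'
from h import *
plan([496.5,355,8],down(63.8),1)
E
```

```text
{'x': 3.5, 'y': 0.3, 'z': 5.8} {'rx': 0.38, 'ry': 0.02, 'rz': -0.28}
```

Emit:
jog_arm:
  grip_force: 25
  motion:
    - {"x": 3.5,"y": 0,"z": 5,"rx": 0,"ry": 0,"rz": 0,"claw": 0.4}
    - {"x": 0,"y": 0,"z": 0,"rx": 0,"ry": 0,"rz": 0,"claw": 0.2}
    - {"x": 0,"y": 0,"z": 0,"rx": 0,"ry": 0,"rz": 0,"claw": 0.0}
    - {"x": 0,"y": 0,"z": 0,"rx": 0,"ry": 0,"rz": 0,"claw": -0.2}
    - {"x": 0,"y": 0,"z": 0,"rx": 0,"ry": 0,"rz": 0,"claw": -0.2}

```text
clock: 3.5
position: [496.9, 355.6, 10.2]
ee_rot: [0.002, 0.229, 0.973, 0.004]
force: [-0.8, 0.0, -0.8]
finger_gap: 45.2
```

```bash
python3 - <<'E'
from h import *
p,r,s=cur();print(p,s['finger_gap'],s['qd'].round(3),r.as_matrix().round(3))
print(np.degrees(np.arctan2(*r.as_matrix()[[1,0],1])))
m,im,d=shot('wrist','w4')
cv2.imwrite('pics/w4c.png',cv2.resize(im[180:380,190:450],None,fx=2,fy=2))
E
```

```text
[496.91286042 355.60861203  10.17926729] 45.15315698769509 [-0.    -0.001 -0.     0.001  0.    -0.     0.   ] [[-0.895  0.446  0.005]
 [ 0.446  0.895  0.008]
 [-0.001  0.009 -1.   ]]
63.533710805992584
```

View pics/w4c.png

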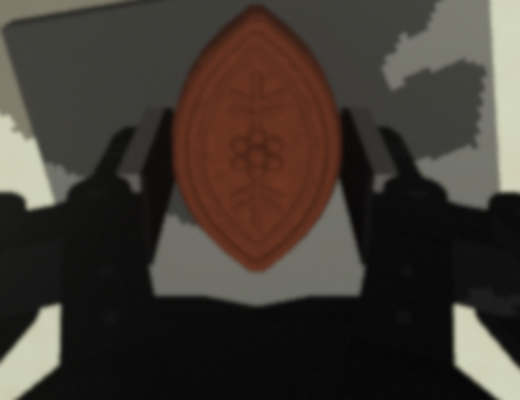

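The cast is held centrally at a gap of 45 mm and aligned with the jaws. Next: lift, carry and tilt.

```bash
cat >> h.py <<'E'
S=np.array([474.6,-32.5]);YW=-9.6
Rs=Ro.from_euler('z',YW,degrees=True)
def stage(x,y,z): return Rs.apply([x,y,z])+[S[0],S[1],0]
def rest(x,y,z): # rest frame -> world
    a=np.radians(30); return stage(-34.6+x*np.cos(a)-z*np.sin(a),0.3+y,60+x*np.sin(a)+z*np.cos(a))
RT=down(90+YW,-30)
E
python3 - <<'E'
from h import *
p,r,s=cur()
print(RT.as_matrix().round(2),rest(38,0,2.2))
a=plan(p+[0,0,150],r,3); P=rest(41,0,62);P[2]+=40; print(P); plan(P,RT,9,a)
E
```

```text
[[-0.85  0.17  0.49]
 [ 0.14  0.99 -0.08]
 [-0.5   0.   -0.87]] [471.89808151 -31.73874384  80.90525589]
{'x': -0.1, 'y': 0.5, 'z': -50.0} {'rx': 0.0, 'ry': 0.0, 'rz': 0.0}
{'x': -0.1, 'y': 0.5, 'z': -50.0} {'rx': 0.0, 'ry': 0.0, 'rz': 0.0}
{'x': -0.1, 'y': 0.5, 'z': -50.0} {'rx': 0.0, 'ry': 0.0, 'rz': 0.0}
[444.97849285 -27.18563622 174.19357503]
{'x': -13.8, 'y': -40.6, 'z': -1.9} {'rx': -0.43, 'ry': -3.29, 'rz': -1.85}
{'x': -12.6, 'y': -41.0, 'z': -1.5} {'rx': -0.43, 'ry': -3.29, 'rz': -1.85}
{'x': -11.3, 'y': -41.4, 'z': -1.1} {'rx': -0.43, 'ry': -3.29, 'rz': -1.85}
{'x': -10.0, 'y': -41.8, 'z': -0.8} {'rx': -0.43, 'ry': -3.29, 'rz': -1.85}
{'x': -8.7, 'y': -42.0, 'z': -0.6} {'rx': -0.43, 'ry': -3.29, 'rz': -1.85}
{'x': -7.4, 'y': -42.3, 'z': -0.4} {'rx': -0.43, 'ry': -3.29, 'rz': -1.85}
{'x': -6.0, 'y': -42.5, 'z': -0.4} {'rx': -0.43, 'ry': -3.29, 'rz': -1.85}
{'x': -4.7, 'y': -42.7, 'z': -0.4} {'rx': -0.43, 'ry': -3.29, 'rz': -1.85}
{'x': -3.3, 'y': -42.8, 'z': -0.5} {'rx': -0.43, 'ry': -3.29, 'rz': -1.85}
```

Emit:
jog_arm:
  motion:
    - {"x": 0,"y": 0,"z": -25,"rx": 0,"ry": 0,"rz": 0,"claw": -0.2}
    - {"x": 0,"y": 0,"z": -40,"rx": 0,"ry": 0,"rz": 0,"claw": -0.2}
    - {"x": 0,"y": 0,"z": -45,"rx": 0,"ry": 0,"rz": 0,"claw": -0.2}
    - {"x": 0,"y": 0,"z": -40,"rx": 0,"ry": 0,"rz": 0,"claw": -0.2}
    - {"x": -14,"y": -41,"z": -2,"rx": -0.4,"ry": -3.3,"rz": -1.9,"claw": -0.2}
    - {"x": -13,"y": -41,"z": -2,"rx": -0.4,"ry": -3.3,"rz": -1.9,"claw": -0.2}
    - {"x": -12,"y": -41,"z": -1,"rx": -0.4,"ry": -3.3,"rz": -1.9,"claw": -0.2}
    - {"x": -10,"y": -42,"z": -1,"rx": -0.4,"ry": -3.3,"rz": -1.9,"claw": -0.2}
    - {"x": -9,"y": -42,"z": -1,"rx": -0.4,"ry": -3.3,"rz": -1.9,"claw": -0.2}
    - {"x": -8,"y": -42,"z": 0,"rx": -0.4,"ry": -3.3,"rz": -1.9,"claw": -0.2}

```text
clock: 4.8
position: [464.1, 93.4, 176.1]
ee_rot: [0.179, 0.124, 0.976, -0.015]
force: [-0.5, -0.4, 0.1]
finger_gap: 45.4
```

```bash
python3 - <<'E'
from h import *
P=rest(41,0,62);P[2]+=20; plan(P,RT,5)
E
```

```text
{'x': -0.7, 'y': -24.4, 'z': 4.6} {'rx': -0.25, 'ry': -1.86, 'rz': -0.93}
{'x': -0.2, 'y': -24.4, 'z': 4.5} {'rx': -0.25, 'ry': -1.86, 'rz': -0.93}
{'x': 0.4, 'y': -24.4, 'z': 4.4} {'rx': -0.25, 'ry': -1.86, 'rz': -0.93}
{'x': 0.9, 'y': -24.4, 'z': 4.2} {'rx': -0.25, 'ry': -1.86, 'rz': -0.93}
{'x': 1.4, 'y': -24.4, 'z': 4.1} {'rx': -0.25, 'ry': -1.86, 'rz': -0.93}
```

Emit:
jog_arm:
  motion:
    - {"x": 0,"y": -25,"z": 3,"rx": -0.25,"ry": -1.9,"rz": -0.9,"claw": -0.2}
    - {"x": 0,"y": -25,"z": 3,"rx": -0.25,"ry": -1.9,"rz": -0.9,"claw": -0.2}
    - {"x": 0,"y": -25,"z": 4,"rx": -0.25,"ry": -1.9,"rz": -0.9,"claw": -0.2}
    - {"x": 1,"y": -25,"z": 6,"rx": -0.25,"ry": -1.9,"rz": -0.9,"claw": -0.2}
    - {"x": 1,"y": -20,"z": 6,"rx": -0.25,"ry": -1.9,"rz": -0.9,"claw": -0.2}
    - {"x": 0,"y": 0,"z": 0,"rx": 0,"ry": 0,"rz": 0,"claw": -0.2}
    - {"x": 0,"y": 0,"z": 0,"rx": 0,"ry": 0,"rz": 0,"claw": -0.2}

```text
clock: 5.68
position: [442.9, -16.2, 162.0]
ee_rot: [0.251, 0.089, 0.964, -0.018]
force: [0.5, 1.3, -0.1]
finger_gap: 45.1
```

```bash
python3 - <<'E'
from h import *
p,r,s=cur();print(p,s['qd'].round(2),s['joint_pos'].round(2))
shot('wrist','w5'); plan(rest(41,0,62),RT,1)
m,_,_=load('w5');K=np.array(m['camera_matrix']);Ei=np.linalg.inv(np.array(m['extrinsics']))
for t in[(80,15,0),(80,-15,0),(0,15,0),(0,-15,0)]:
    c=Ei@np.r_[rest(*t),1];print(t,(K@c[:3]/c[2])[:2].round())
E
```

```text
[442.94652892 -16.23605073 162.03338556] [ 0.02 -0.   -0.01 -0.   -0.   -0.    0.  ] [-0.41 -0.41  0.17  2.41  0.41  0.7   0.89]
{'x': 10.0, 'y': -11.0, 'z': 26.2} {'rx': 0.1, 'ry': -0.81, 'rz': -0.96}
(80, 15, 0) [323. 232.]
(80, -15, 0) [289. 232.]
(0, 15, 0) [322. 140.]
(0, -15, 0) [285. 140.]
```

View pics/w5.png

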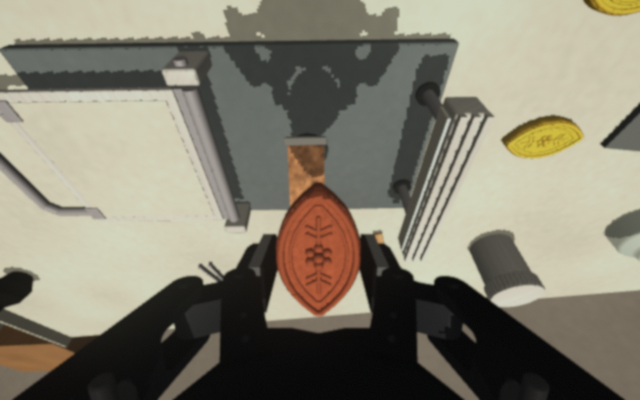

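The wrist view shows the cast held over the rest. The ledge centre is at about (306,137), against a predicted 303.5 across. The cast centre is at about (318,249). I'll check the camera bias against the cast in hand.

```bash
python3 - <<'E'
from h import *
m,im,_=load('w5');K=np.array(m['camera_matrix']);Ei=np.linalg.inv(np.array(m['extrinsics']))
p,r,s=cur()
pr=lambda t:(lambda c:(K@c[:3]/c[2])[:2].round(1))(Ei@np.r_[t,1])
for x in(-38,0,38): print('cast pred',pr(p+r.apply([x,0,-5])))
hsv=cv2.cvtColor(im,cv2.COLOR_BGR2HSV)
for v in(145,150,155,160,165,170,200,220,240,250,260,280,300):
    row=hsv[v,260:380]; k=np.nonzero((row[:,1]>95)&((row[:,0]<22)|(row[:,0]>170)))[0]
    print(v,k.min()+260 if len(k) else 0,k.max()+260 if len(k) else 0,len(k))
for v in(133,137,140): print(v,im[v,278:334:2].sum(1))
for t in[(0,15,9),(0,-15,9),(8,15,0),(8,-15,0)]: print(t,pr(rest(*t)))
print(np.round(r.inv().apply(np.array(m['extrinsics'])[:3,3]-p)))
for u,v in [(195,222),(240,225),(184,65),(235,215)]: print(pt('w5',u,v))
E
```

```text
cast pred [317.8 309.7]
cast pred [317.7 250.2]
cast pred [317.6 181.6]
145 0 0 0
150 288 323 36
155 288 323 36
160 288 323 36
165 289 323 35
170 289 323 35
200 290 339 50
220 284 352 69
240 275 379 92
250 274 363 90
260 274 361 88
280 282 353 72
300 297 339 43
133 [322 321 321 324 324 321 274 194 175 177 170 161 148 137 124 126 136 145
 155 169 175 179 219 292 325 330 327 328]
137 [322 323 318 300 271 260 254 244 241 240 238 241 242 247 250 252 249 251
 253 253 261 259 273 279 306 325 325 327]
140 [323 328 324 338 353 355 353 354 353 352 353 354 352 354 356 355 354 356
 352 356 356 356 355 352 315 315 323 328]
(0, 15, 9) [322.  140.6]
(0, -15, 9) [283.4 141.3]
(8, 15, 0) [321.9 149.7]
(8, -15, 0) [285.2 150.3]
[  71.    0. -143.]
[ 585.49937884 -215.98103983   -0.61327492]
[ 542.2035712  -121.89338453   53.14151048]
[371.57362221 -95.84129023  49.75248148]
[ 527.38000829 -122.21415617   50.82596211]
```

```bash
python3 - <<'E'
from h import *
plan(rest(41,1.2,22),RT,4)
E
```

```text
{'x': 2.4, 'y': -2.5, 'z': 16.5} {'rx': 0.02, 'ry': -0.2, 'rz': -0.24}
{'x': 2.4, 'y': -2.5, 'z': 16.5} {'rx': 0.02, 'ry': -0.2, 'rz': -0.24}
{'x': 2.5, 'y': -2.4, 'z': 16.5} {'rx': 0.02, 'ry': -0.2, 'rz': -0.24}
{'x': 2.6, 'y': -2.4, 'z': 16.5} {'rx': 0.02, 'ry': -0.2, 'rz': -0.24}
```

Emit:
jog_arm:
  motion:
    - {"x": 3,"y": -3,"z": 12,"rx": 0,"ry": -0.2,"rz": -0.25,"claw": -0.2}
    - {"x": 3,"y": -3,"z": 15,"rx": 0,"ry": -0.2,"rz": -0.25,"claw": -0.2}
    - {"x": 2,"y": -2,"z": 15,"rx": 0,"ry": -0.2,"rz": -0.25,"claw": -0.2}
    - {"x": 2,"y": -2,"z": 15,"rx": 0,"ry": -0.2,"rz": -0.25,"claw": -0.2}
    - {"x": 0,"y": 0,"z": 5,"rx": 0,"ry": 0,"rz": 0,"claw": -0.2}
    - {"x": 0,"y": 0,"z": 0,"rx": 0,"ry": 0,"rz": 0,"claw": -0.2}

```text
clock: 6.48
position: [463.5, -19.3, 109.2]
ee_rot: [0.258, 0.073, 0.963, -0.018]
force: [1.0, -0.2, -1.2]
finger_gap: 45.0
```

```bash
python3 - <<'E'
from h import *
p,r,s=cur();print(p,s['qd'].round(2),s['joint_pos'].round(2),s['force'])
plan(rest(41,1.2,7),RT,1)
E
```

```text
[463.51210156 -19.31581182 109.24877749] [-0.01 -0.    0.01 -0.    0.    0.01 -0.  ] [ 0.35 -0.23 -0.47  2.41  0.09  0.43  1.2 ] [ 1.00452836 -0.16391672 -1.21929617]
{'x': 2.3, 'y': -9.9, 'z': 24.8} {'rx': 0.62, 'ry': -0.04, 'rz': 0.81}
```

Emit:
jog_arm:
  motion:
    - {"x": 1,"y": -5,"z": 5,"rx": 0.3,"ry": 0,"rz": 0.4,"claw": -0.2}
    - {"x": 1,"y": -4,"z": 5,"rx": 0.3,"ry": 0,"rz": 0.4,"claw": -0.2}
    - {"x": 0,"y": 0,"z": 3,"rx": 0,"ry": 0,"rz": 0,"claw": -0.2}
    - {"x": 0,"y": 0,"z": 0,"rx": 0,"ry": 0,"rz": 0,"claw": -0.2}

```text
clock: 6.98
position: [468.0, -25.7, 98.3]
ee_rot: [0.259, 0.078, 0.963, -0.021]
force: [-0.5, -0.4, -0.3]
finger_gap: 45.4
```

```bash
python3 - <<'E'
from h import *
p,r,s=cur();print(p,s['qd'].round(2),s['joint_pos'].round(2),s['force'])
plan(rest(41,1.2,7),RT,1)
E
```

```text
[467.95741183 -25.73540411  98.32990385] [ 0.   -0.01 -0.01 -0.   -0.01  0.    0.01] [ 0.44 -0.19 -0.55  2.41  0.11  0.39  1.19] [-0.45674948 -0.43343751 -0.30552474]
{'x': 1.5, 'y': -4.1, 'z': 12.7} {'rx': 0.21, 'ry': 0.07, 'rz': 0.33}
```

Emit:
jog_arm:
  motion:
    - {"x": 1,"y": -4,"z": 4,"rx": 0.2,"ry": 0,"rz": 0.3,"claw": -0.2}
    - {"x": 0,"y": 0,"z": 4,"rx": 0,"ry": 0,"rz": 0,"claw": -0.2}
    - {"x": 0,"y": 0,"z": 3,"rx": 0,"ry": 0,"rz": 0,"claw": -0.2}
    - {"x": 0,"y": 0,"z": 0,"rx": 0,"ry": 0,"rz": 0,"claw": -0.2}

```text
clock: 7.48
position: [472.6, -29.9, 88.5]
ee_rot: [0.259, 0.08, 0.962, -0.022]
force: [-0.4, -0.4, 0.4]
finger_gap: 45.4
```

```bash
python3 - <<'E'
from h import *
p,r,s=cur();print(p,s['qd'].round(2),s['joint_pos'].round(2),s['force'])
plan(rest(40,1.2,2.2),RT,1)
m,im,_=shot('wrist','w6');K=np.array(m['camera_matrix']);Ei=np.linalg.inv(np.array(m['extrinsics']))
pr=lambda t:(lambda c:(K@c[:3]/c[2])[:2].round(1))(Ei@np.r_[t,1])
for t in[(0,15,9),(0,-15,9),(2,15,0),(2,-15,0)]: print(t,pr(rest(*t)))
cv2.imwrite('pics/w6c.png',cv2.resize(im[90:330,200:440],None,fx=2.5,fy=2.5,interpolation=cv2.INTER_CUBIC))
E
```

```text
[472.55439516 -29.86941327  88.52332478] [ 0. -0. -0. -0. -0.  0.  0.] [ 0.5  -0.16 -0.6   2.41  0.15  0.36  1.16] [-0.37941094 -0.35526745  0.35211075]
{'x': 2.1, 'y': -0.8, 'z': 6.4} {'rx': 0.04, 'ry': 0.11, 'rz': 0.09}
(0, 15, 9) [342.6 171.9]
(0, -15, 9) [284.2 171.8]
(2, 15, 0) [341.1 172.2]
(2, -15, 0) [286.2 172.1]
```

View pics/w6c.png

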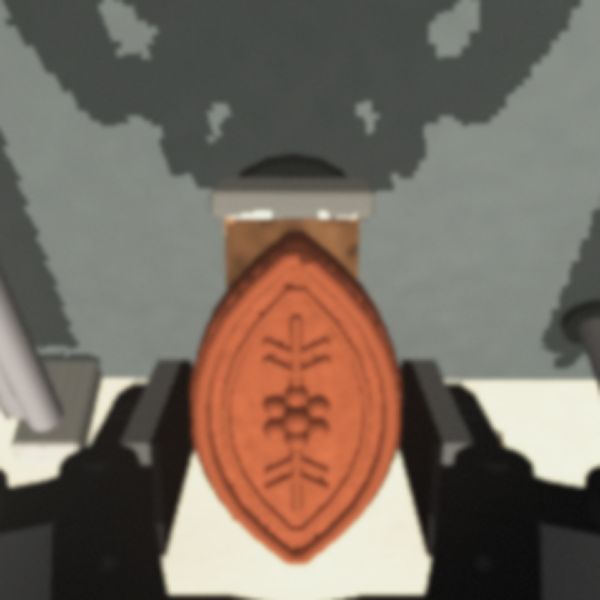

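The crop shows the cast about 0.7 mm off the rest's midline, with its lower point just upslope of the ledge (crop y 235 against 220). Next I'll lower it straight along the normal.

Emit:
jog_arm:
  motion:
    - {"x": 0,"y": -0.7,"z": 2,"rx": 0,"ry": 0,"rz": 0,"claw": -0.2}
    - {"x": 0,"y": 0,"z": 2,"rx": 0,"ry": 0,"rz": 0,"claw": -0.2}
    - {"x": 0,"y": 0,"z": 1,"rx": 0,"ry": 0,"rz": 0,"claw": -0.2}
    - {"x": 0,"y": 0,"z": 0,"rx": 0,"ry": 0,"rz": 0,"claw": -0.2}

```text
clock: 8.02
position: [475.1, -31.0, 84.2]
ee_rot: [0.259, 0.08, 0.962, -0.022]
force: [-0.1, -0.1, -1.0]
finger_gap: 45.0
```

```bash
cat > chk.py <<'E'
from h import *
p,r,s=cur();print(p,s['qd'].round(2),s['finger_gap'],'tool force',r.inv().apply(s['force']).round(1))
plan(rest(40,1.2,2.2),RT,1)
E
python3 chk.py
```

```text
[475.13735956 -30.99897685  84.162844  ] [-0. -0.  0. -0.  0.  0. -0.] 45.039393528477575 tool force [ 0.6 -0.2  0.8]
{'x': 2.3, 'y': -0.1, 'z': 1.3} {'rx': 0.03, 'ry': 0.13, 'rz': 0.1}
```

Emit:
jog_arm:
  motion:
    - {"x": 0,"y": 0,"z": 1,"rx": 0,"ry": 0.1,"rz": 0.1,"claw": -0.2}
    - {"x": 0,"y": 0,"z": 0.7,"rx": 0,"ry": 0,"rz": 0,"claw": -0.2}
    - {"x": 0,"y": 0,"z": 0,"rx": 0,"ry": 0,"rz": 0,"claw": -0.2}

```text
clock: 8.4
position: [476.1, -31.2, 82.7]
ee_rot: [0.258, 0.081, 0.962, -0.021]
force: [-0.0, -0.2, -0.5]
finger_gap: 45.2
```

```bash
python3 chk.py
```

```text
[476.10386157 -31.15355443  82.68694258] [-0. -0. -0. -0. -0.  0. -0.] 45.22572442439812 tool force [ 0.3 -0.2  0.4]
{'x': 2.4, 'y': -0.1, 'z': -0.5} {'rx': 0.03, 'ry': 0.03, 'rz': -0.01}
```

Emit:
jog_arm:
  motion:
    - {"x": 0,"y": 0,"z": 0.7,"rx": 0,"ry": 0,"rz": 0,"claw": -0.2}
    - {"x": 0,"y": 0,"z": 0.7,"rx": 0,"ry": 0,"rz": 0,"claw": -0.2}
    - {"x": 0,"y": 0,"z": 0,"rx": 0,"ry": 0,"rz": 0,"claw": -0.2}

```text
clock: 8.78
position: [476.8, -31.3, 81.6]
ee_rot: [0.258, 0.081, 0.962, -0.022]
force: [-4.6, 0.7, 4.6]
finger_gap: 45.2
```

```bash
python3 chk.py
```

```text
[476.77544226 -31.2662127   81.55376628] [ 0. -0. -0.  0.  0. -0. -0.] 45.23451546416733 tool force [ 1.7 -0.1 -6.3]
{'x': 2.4, 'y': -0.1, 'z': -1.8} {'rx': 0.02, 'ry': 0.03, 'rz': 0.0}
```

Contact with the cork is gentle, at about 6 N. Now I'll slide it down to the ledge.

Emit:
jog_arm:
  motion:
    - {"x": 0.7,"y": 0,"z": -0.4,"rx": 0,"ry": 0,"rz": 0,"claw": -0.2}
    - {"x": 0.7,"y": 0,"z": 0,"rx": 0,"ry": 0,"rz": 0,"claw": -0.2}
    - {"x": 0,"y": 0,"z": 0,"rx": 0,"ry": 0,"rz": 0,"claw": -0.2}

```text
clock: 9.15
position: [475.3, -31.0, 81.1]
ee_rot: [0.258, 0.081, 0.962, -0.022]
force: [0.3, -0.7, -0.4]
finger_gap: 45.2
```

```bash
python3 chk.py
```

```text
[475.28086757 -31.00846915  81.10621021] [ 0. -0. -0. -0. -0.  0.  0.] 45.21440920074031 tool force [-0.2 -0.7  0.5]
{'x': 0.9, 'y': -0.1, 'z': -1.4} {'rx': 0.02, 'ry': 0.03, 'rz': 0.0}
```

Emit:
jog_arm:
  motion:
    - {"x": 0.7,"y": 0,"z": 0,"rx": 0,"ry": 0,"rz": 0,"claw": -0.2}
    - {"x": 0.7,"y": 0,"z": 0,"rx": 0,"ry": 0,"rz": 0,"claw": -0.2}
    - {"x": 0,"y": 0,"z": 0,"rx": 0,"ry": 0,"rz": 0,"claw": -0.2}

```text
clock: 9.52
position: [474.2, -30.8, 80.5]
ee_rot: [0.258, 0.081, 0.962, -0.022]
force: [0.5, -0.0, -1.1]
finger_gap: 45.3
```

```bash
python3 chk.py
```

```text
[474.17116992 -30.80442425  80.45738318] [-0.  0.  0. -0.  0.  0. -0.] 45.341375239903805 tool force [0.1 0.1 1.2]
{'x': -0.4, 'y': -0.1, 'z': -1.4} {'rx': 0.02, 'ry': 0.05, 'rz': 0.0}
```

Emit:
jog_arm:
  motion:
    - {"x": 0.7,"y": 0,"z": 0,"rx": 0,"ry": 0,"rz": 0,"claw": -0.2}
    - {"x": 0.7,"y": 0,"z": 0,"rx": 0,"ry": 0,"rz": 0,"claw": -0.2}
    - {"x": 0,"y": 0,"z": 0,"rx": 0,"ry": 0,"rz": 0,"claw": -0.2}

```text
clock: 9.9
position: [474.1, -30.8, 80.7]
ee_rot: [0.26, 0.081, 0.962, -0.021]
force: [1.0, 0.1, -0.2]
finger_gap: 45.1
```

```bash
python3 chk.py
```

```text
[474.05241451 -30.76956593  80.73931814] [-0.01  0.    0.01  0.    0.   -0.   -0.  ] 45.11887973050878 tool force [-0.7  0.3  0.7]
{'x': -0.4, 'y': -0.1, 'z': -1.1} {'rx': 0.03, 'ry': 0.2, 'rz': -0.01}
```

```bash
python3 - <<'E'
from h import *
p,r,s=cur();print(s['joint_pos'].round(3))
m,im,_=shot('wrist','w7')
hsv=cv2.cvtColor(im,cv2.COLOR_BGR2HSV)
for v in range(160,200,1): print(v,hsv[v,318],hsv[v,300])
E
```

```text
[ 0.578 -0.136 -0.677  2.412  0.172  0.332  1.139]
160 [30 19 41] [45 15 70]
161 [30 17 45] [45 18 58]
162 [30 17 46] [40 17 46]
163 [40 16 47] [30 20 38]
164 [30 17 46] [30 20 38]
165 [30 16 47] [30 18 42]
166 [24 26 50] [30 25 51]
167 [20 25 62] [26 27 65]
168 [20 31 75] [23 29 79]
169 [20 36 86] [21 29 87]
170 [22 32 89] [24 29 89]
171 [20 34 89] [22 32 89]
172 [23 34 91] [22 31 90]
173 [ 21  33 100] [ 21  33 100]
174 [ 21  31 117] [ 21  30 118]
175 [ 23  30 136] [ 21  31 139]
176 [ 22  31 150] [ 20  30 152]
177 [ 22  31 157] [ 22  29 157]
178 [ 21  31 158] [ 21  27 158]
179 [ 21  31 158] [ 22  29 158]
180 [ 22  30 160] [ 22  29 158]
181 [ 22  30 160] [ 21  30 160]
182 [ 22  30 161] [ 22  29 161]
183 [ 21  32 160] [ 21  32 160]
184 [ 19  33 147] [ 18  44 156]
185 [ 14  53 120] [ 15  74 149]
186 [  9 103  97] [ 13 113 144]
187 [  8 150  95] [ 13 132 139]
188 [  8 162 101] [ 13 137 136]
189 [  8 158 102] [ 13 138 135]
190 [  8 163 105] [ 13 138 133]
191 [  8 161 117] [ 13 137 132]
192 [  8 165 131] [ 12 137 130]
193 [  8 166 143] [ 13 140 124]
194 [  8 166 160] [ 12 140 113]
195 [  8 166 181] [ 10 143  98]
196 [  8 166 195] [  9 147  83]
197 [  8 166 201] [  8 148  79]
198 [  8 165 205] [  8 155  82]
199 [  9 165 206] [  8 155  87]
```

Emit:
jog_arm:
  motion:
    - {"x": 0.8,"y": 0,"z": 0,"rx": 0,"ry": 0,"rz": 0,"claw": -0.2}
    - {"x": 1,"y": 0,"z": 0,"rx": 0,"ry": 0.1,"rz": 0,"claw": -0.2}

```text
clock: 10.2
position: [473.8, -30.6, 80.9]
ee_rot: [0.26, 0.081, 0.962, -0.021]
force: [5.3, -2.6, 1.7]
finger_gap: 45.0
```

```bash
python3 chk.py;python3 -c "
from h import *;print(cur()[2]['joint_pos'].round(3))"
```

```text
[473.78931218 -30.60268299  80.92789404] [ 0.03 -0.01 -0.03  0.   -0.03  0.    0.03] 44.96094997994987 tool force [-5.7 -1.7  1.4]
{'x': -0.5, 'y': -0.2, 'z': -0.8} {'rx': 0.06, 'ry': 0.26, 'rz': -0.01}
[ 0.603 -0.139 -0.7    2.413  0.157  0.33   1.152]
```

The −5.7 N along the slope shows the point is against the ledge. I'll seat it on the cork and release.

Emit:
jog_arm:
  motion:
    - {"x": -0.3,"y": 0,"z": 0.7,"rx": 0,"ry": 0.2,"rz": 0,"claw": -0.2}
    - {"x": 0,"y": 0,"z": 0.5,"rx": 0,"ry": 0,"rz": 0,"claw": -0.2}
    - {"x": 0,"y": 0,"z": 0,"rx": 0,"ry": 0,"rz": 0,"claw": -0.2}

```text
clock: 10.58
position: [474.3, -30.7, 80.1]
ee_rot: [0.258, 0.081, 0.963, -0.022]
force: [-4.4, -0.4, 7.9]
finger_gap: 45.0
```

```bash
python3 chk.py
```

```text
[474.34933028 -30.74409165  80.08617026] [-0. -0.  0. -0.  0.  0. -0.] 44.98980402570023 tool force [-0.2 -1.1 -9. ]
{'x': -0.5, 'y': -0.2, 'z': -1.8} {'rx': 0.02, 'ry': 0.01, 'rz': -0.0}
```

Emit:
jog_arm:
  motion:
    - {"x": 0,"y": 0,"z": -0.3,"rx": 0,"ry": 0,"rz": 0,"claw": 0.1}
    - {"x": 0,"y": 0,"z": 0,"rx": 0,"ry": 0,"rz": 0,"claw": 0.2}
    - {"x": 0,"y": 0,"z": 0,"rx": 0,"ry": 0,"rz": 0,"claw": 0.4}
    - {"x": 0,"y": 0,"z": 0,"rx": 0,"ry": 0,"rz": 0,"claw": 0.4}

```text
clock: 11.08
position: [472.8, -30.4, 79.1]
ee_rot: [0.257, 0.081, 0.963, -0.021]
force: [-0.1, -0.4, 0.1]
finger_gap: 60.0
```

```bash
python3 chk.py; python3 - <<'E'
from h import *
m,im,_=shot('wrist','w8')
cv2.imwrite('pics/w8c.png',cv2.resize(im[90:330,200:440],None,fx=2.,fy=2.,interpolation=cv2.INTER_CUBIC))
E
```

```text
[472.83735779 -30.44397957  79.05271691] [ 0.02 -0.   -0.01  0.   -0.01  0.    0.01] 60.0215500495534 tool force [-0.  -0.4 -0.1]
{'x': -2.3, 'y': -0.2, 'z': -2.0} {'rx': 0.01, 'ry': -0.17, 'rz': 0.02}
```

View pics/w8c.png

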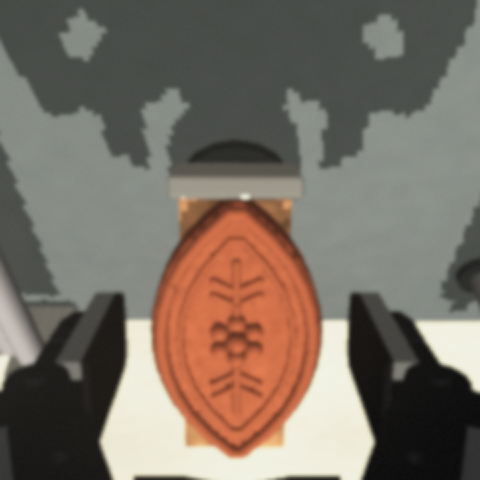

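The cast lies relief out, with its lower point at the ledge and its upper point straight up the slope. It is centred and released. Now I'll retreat vertically and then move over the bail.

```bash
python3 - <<'E'
from h import *
p,r,s=cur()
a=plan(p+[0,0,60],r,2); a=plan(a[0]+[5,-10,70],down(90+YW),4,a); B=stage(0,-280,0);B[2]=150;print(B); plan(B,down(90+YW),7,a)
E
```

```text
{'x': -14.9, 'y': -0.0, 'z': -26.0} {'rx': 0.0, 'ry': 0.0, 'rz': 0.0}
{'x': -14.9, 'y': -0.0, 'z': -26.0} {'rx': 0.0, 'ry': 0.0, 'rz': 0.0}
{'x': -10.1, 'y': -2.3, 'z': -14.4} {'rx': 0.0, 'ry': 7.46, 'rz': 0.01}
{'x': -8.2, 'y': -2.3, 'z': -15.6} {'rx': 0.0, 'ry': 7.46, 'rz': 0.01}
{'x': -6.1, 'y': -2.3, 'z': -16.5} {'rx': 0.0, 'ry': 7.46, 'rz': 0.01}
{'x': -3.9, 'y': -2.3, 'z': -17.1} {'rx': 0.0, 'ry': 7.46, 'rz': 0.01}
[ 427.90475092 -308.57889038  150.        ]
{'x': 0.6, 'y': -39.0, 'z': 8.4} {'rx': 0.0, 'ry': 0.0, 'rz': 0.0}
{'x': 0.6, 'y': -39.0, 'z': 8.4} {'rx': 0.0, 'ry': 0.0, 'rz': 0.0}
{'x': 0.6, 'y': -39.0, 'z': 8.4} {'rx': 0.0, 'ry': 0.0, 'rz': 0.0}
{'x': 0.6, 'y': -39.0, 'z': 8.4} {'rx': 0.0, 'ry': 0.0, 'rz': 0.0}
{'x': 0.6, 'y': -39.0, 'z': 8.4} {'rx': 0.0, 'ry': 0.0, 'rz': 0.0}
{'x': 0.6, 'y': -39.0, 'z': 8.4} {'rx': 0.0, 'ry': 0.0, 'rz': 0.0}
{'x': 0.6, 'y': -39.0, 'z': 8.4} {'rx': 0.0, 'ry': 0.0, 'rz': 0.0}
```

Emit:
jog_arm:
  motion:
    - {"x": -5,"y": 0,"z": -10,"rx": 0,"ry": 0,"rz": 0,"claw": 0.4}
    - {"x": -10,"y": 0,"z": -18,"rx": 0,"ry": 0,"rz": 0,"claw": 0.4}
    - {"x": -10,"y": 0,"z": -18,"rx": 0,"ry": 0,"rz": 0,"claw": 0.4}
    - {"x": -10,"y": 0,"z": -18,"rx": 0,"ry": 0,"rz": 0,"claw": 0.4}
    - {"x": -10,"y": -2,"z": -15,"rx": 0,"ry": 7,"rz": 0,"claw": 0.4}
    - {"x": -8,"y": -2,"z": -16,"rx": 0,"ry": 7,"rz": 0,"claw": 0.2}
    - {"x": -6,"y": -2,"z": -17,"rx": 0,"ry": 7,"rz": 0,"claw": 0.0}
    - {"x": -4,"y": -2,"z": -17,"rx": 0,"ry": 7,"rz": 0,"claw": -0.2}

```text
clock: 12.12
position: [471.9, -39.1, 226.2]
ee_rot: [0.007, 0.083, 0.997, -0.001]
force: [0.4, -0.2, -0.1]
finger_gap: 34.2
```

```bash
python3 - <<'E'
from h import *
p,r,s=cur();print(p,s['joint_pos'].round(2))
B=stage(0,-280,0);B[2]=150; plan(B,down(90+YW),8)
E
```

```text
[471.93463656 -39.10388921 226.24856303] [ 0.52  0.02 -0.54  1.84  0.01  1.27  1.38]
{'x': 0.0, 'y': -34.1, 'z': 9.6} {'rx': -0.01, 'ry': 0.11, 'rz': 0.01}
{'x': -0.0, 'y': -34.1, 'z': 9.6} {'rx': -0.01, 'ry': 0.11, 'rz': 0.01}
{'x': -0.0, 'y': -34.1, 'z': 9.6} {'rx': -0.01, 'ry': 0.11, 'rz': 0.01}
{'x': -0.1, 'y': -34.1, 'z': 9.6} {'rx': -0.01, 'ry': 0.11, 'rz': 0.01}
{'x': -0.1, 'y': -34.1, 'z': 9.6} {'rx': -0.01, 'ry': 0.11, 'rz': 0.01}
{'x': -0.1, 'y': -34.1, 'z': 9.6} {'rx': -0.01, 'ry': 0.11, 'rz': 0.01}
{'x': -0.1, 'y': -34.1, 'z': 9.5} {'rx': -0.01, 'ry': 0.11, 'rz': 0.01}
{'x': -0.2, 'y': -34.1, 'z': 9.5} {'rx': -0.01, 'ry': 0.11, 'rz': 0.01}
```

Emit:
jog_arm:
  motion:
    - {"x": 0,"y": -34,"z": 5,"rx": 0,"ry": 0.1,"rz": 0,"claw": -0.25}
    - {"x": 0,"y": -34,"z": 5,"rx": 0,"ry": 0.1,"rz": 0,"claw": -0.25}
    - {"x": 0,"y": -34,"z": 10,"rx": 0,"ry": 0.1,"rz": 0,"claw": -0.25}
    - {"x": 0,"y": -34,"z": 10,"rx": 0,"ry": 0.1,"rz": 0,"claw": -0.25}
    - {"x": 0,"y": -34,"z": 10,"rx": 0,"ry": 0.1,"rz": 0,"claw": -0.25}
    - {"x": 0,"y": -34,"z": 10,"rx": 0,"ry": 0.1,"rz": 0,"claw": -0.25}
    - {"x": 0,"y": -34,"z": 15,"rx": 0,"ry": 0.1,"rz": 0,"claw": -0.25}
    - {"x": 0,"y": -34,"z": 15,"rx": 0,"ry": 0.1,"rz": 0,"claw": -0.25}
    - {"x": 0,"y": 0,"z": 0,"rx": 0,"ry": 0,"rz": 0,"claw": -0.25}
    - {"x": 0,"y": 0,"z": 0,"rx": 0,"ry": 0,"rz": 0,"claw": -0.25}

```text
clock: 13.38
position: [428.5, -315.7, 142.9]
ee_rot: [-0.001, 0.082, 0.997, 0.001]
force: [0.7, 0.4, -0.0]
finger_gap: 32.0
```

```bash
python3 - <<'E'
from h import *
p,r,s=cur();print(p,s['joint_pos'].round(2))
B=stage(0,-280,33); plan(B,down(90+YW),1)
m,im,d=shot('wrist','w9');K=np.array(m['camera_matrix']);Ei=np.linalg.inv(np.array(m['extrinsics']))
pr=lambda t:(lambda c:(K@c[:3]/c[2])[:2].round(1))(Ei@np.r_[t,1])
for x in(-50,0,50): print(pr(stage(x,-280,51)))
E
```

```text
[ 428.50364441 -315.67004179  142.93796331] [ 0.8   0.22 -0.28  1.8   0.06  1.13  1.9 ]
{'x': 1.6, 'y': 6.7, 'z': 110.0} {'rx': 0.11, 'ry': -0.08, 'rz': 0.14}
[325.7 138. ]
[325.2 196.5]
[324.6 248.7]
```

View pics/w9.png

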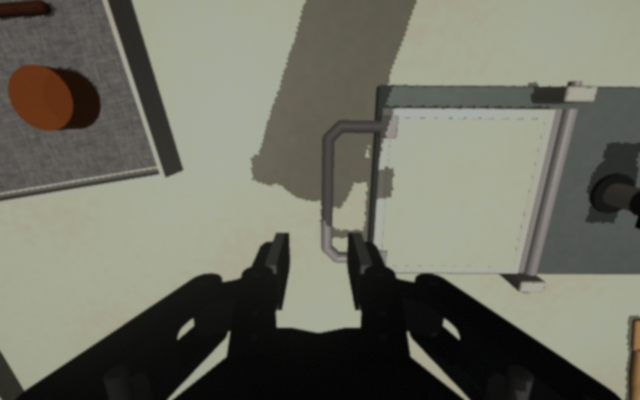

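The rod shows at u≈327, from (327,130) to (326,250). That is about 2 px (1.5 mm) towards +y from the prediction, the same bias as at the rest, so I'll correct for it.

Emit:
jog_arm:
  motion:
    - {"x": 1.5,"y": 8,"z": 15,"rx": 0,"ry": 0,"rz": 0.1,"claw": -0.25}
    - {"x": 0,"y": 0,"z": 30,"rx": 0,"ry": 0,"rz": 0,"claw": -0.25}
    - {"x": 0,"y": 0,"z": 15,"rx": 0,"ry": 0,"rz": 0,"claw": -0.25}
    - {"x": 0,"y": 0,"z": 0,"rx": 0,"ry": 0,"rz": 0,"claw": -0.25}
    - {"x": 0,"y": 0,"z": 0,"rx": 0,"ry": 0,"rz": 0,"claw": -0.25}

```text
clock: 14.05
position: [429.9, -303.1, 81.3]
ee_rot: [0.0, 0.081, 0.997, 0.001]
force: [-0.7, 0.3, -0.3]
finger_gap: 31.9
```

```bash
sed -i 's/S=np.array(\[474.6,-32.5\])/S=np.array([474.8,-31.0])/' h.py; python3 - <<'E'
from h import *
p,r,s=cur();print(p)
print([pt('w9',327,v,0).round() for v in(160,175,190,205)])
plan(stage(0,-280,33),down(90+YW),1)
E
```

```text
[ 429.88105963 -303.13464377   81.31150068]
[array([ 396., -302.,   52.]), array([ 409., -304.,   51.]), array([ 422., -306.,   51.]), array([ 436., -308.,   52.])]
{'x': 1.1, 'y': -4.3, 'z': 48.3} {'rx': 0.1, 'ry': 0.02, 'rz': 0.32}
```

Emit:
jog_arm:
  motion:
    - {"x": 1,"y": -4,"z": 5,"rx": 0,"ry": 0,"rz": 0.3,"claw": -0.25}
    - {"x": 0,"y": 0,"z": 5,"rx": 0,"ry": 0,"rz": 0,"claw": -0.25}
    - {"x": 0,"y": 0,"z": 0,"rx": 0,"ry": 0,"rz": 0,"claw": -0.25}
    - {"x": 0,"y": 0,"z": 0,"rx": 0,"ry": 0,"rz": 0,"claw": -0.25}

```text
clock: 14.55
position: [428.9, -308.0, 72.2]
ee_rot: [0.001, 0.084, 0.996, 0.0]
force: [0.3, -0.7, 0.2]
finger_gap: 32.3
```

```bash
python3 - <<'E'
from h import *
p,r,s=cur();print(p)
plan(stage(0,-280,33),down(90+YW),1)
E
```

```text
[ 428.92146573 -307.99116434   72.20130759]
{'x': 1.1, 'y': 0.7, 'z': 39.2} {'rx': 0.02, 'ry': 0.16, 'rz': -0.04}
```

Emit:
jog_arm:
  motion:
    - {"x": 1,"y": 0.7,"z": 10,"rx": 0,"ry": 0,"rz": 0,"claw": -0.25}
    - {"x": 0,"y": 0,"z": 15,"rx": 0,"ry": 0,"rz": 0,"claw": -0.25}
    - {"x": 0,"y": 0,"z": 10,"rx": 0,"ry": 0,"rz": 0,"claw": -0.25}
    - {"x": 0,"y": 0,"z": 0,"rx": 0,"ry": 0,"rz": 0,"claw": -0.25}

```text
clock: 15.05
position: [427.6, -306.7, 34.1]
ee_rot: [0.001, 0.084, 0.996, 0.0]
force: [0.8, 0.2, 0.6]
finger_gap: 31.8
```

```bash
python3 - <<'E'
from h import *
p,r,s=cur();print(p,s['force'])
plan(stage(0,-280,33),down(90+YW),1)
E
```

```text
[ 427.62609396 -306.70832588   34.05358539] [0.76713722 0.17233866 0.60274664]
{'x': -0.5, 'y': -0.3, 'z': 1.1} {'rx': 0.05, 'ry': 0.1, 'rz': -0.03}
```

Emit:
jog_arm:
  grip_force: 35
  motion:
    - {"x": 0,"y": 0,"z": 0,"rx": 0,"ry": 0,"rz": 0,"claw": -0.6}
    - {"x": 0,"y": 0,"z": 0,"rx": 0,"ry": 0,"rz": 0,"claw": -1}
    - {"x": 0,"y": 0,"z": 0,"rx": 0,"ry": 0,"rz": 0,"claw": -1}
    - {"x": 0,"y": 0,"z": 0,"rx": 0,"ry": 0,"rz": 0,"claw": -1}

```text
clock: 15.55
position: [427.6, -307.4, 34.4]
ee_rot: [0.001, 0.084, 0.996, 0.0]
force: [-0.3, -0.4, -2.5]
finger_gap: 8.4
```

```bash
cat > arc.py <<'E'
from h import *
import sys
# rod position in tool: (.,0,-13); hinge yaw-plane motion
p,r,s=cur()
H=stage(0,-85,46); g=p+r.apply([0,0,-12.5])
l=Rs.inv().apply(g-H); print('p',p,'gap',s['finger_gap'],'F',s['force'].round(1),'rel hinge',l.round(1),'R',np.hypot(l[1],l[2]).round(1),'ang',np.degrees(np.arctan2(l[2],-l[1])).round(1),'qd',abs(s['qd']).max().round(3),'j',s['joint_pos'].round(2))
if len(sys.argv)>1:
    a0=np.arctan2(l[2],-l[1])
    for a in sys.argv[1:]:
        a=np.radians(float(a)); t=H+Rs.apply([l[0]*0,-195*np.cos(a),195*np.sin(a)]); d=r.inv().apply(t-g); g=t
        print(np.degrees(a).round(),dict(zip('xyz',d.round(1).tolist())))
    print('rot',np.degrees((r.inv()*down(90+YW)).as_rotvec()).round(2))
E
python3 arc.py 5 11 17 23 29 35 41 47 52 55
```

```text
p [ 427.60099664 -307.3762894    34.42118654] gap 8.374614544806064 F [-0.3 -0.4 -2.5] rel hinge [  -0.5 -195.4    0.9] R 195.4 ang 0.3 qd 0.002 j [ 0.78  0.34 -0.28  1.91  0.11  0.91  1.85]
5.0 {'x': -0.5, 'y': 1.1, 'z': -16.1}
11.0 {'x': -0.0, 'y': 2.8, 'z': -20.2}
17.0 {'x': -0.0, 'y': 4.9, 'z': -19.8}
23.0 {'x': -0.0, 'y': 7.0, 'z': -19.2}
29.0 {'x': -0.0, 'y': 9.0, 'z': -18.3}
35.0 {'x': -0.0, 'y': 10.8, 'z': -17.3}
41.0 {'x': -0.0, 'y': 12.6, 'z': -16.1}
47.0 {'x': -0.0, 'y': 14.2, 'z': -14.7}
52.0 {'x': -0.0, 'y': 12.9, 'z': -11.0}
55.0 {'x': -0.0, 'y': 8.2, 'z': -6.1}
rot [ 0.02  0.12 -0.07]
```

The rod is gripped. I'll swing it up along the arc in stages.

Emit:
jog_arm:
  motion:
    - {"x": 0,"y": 0,"z": -7,"rx": 0,"ry": 0,"rz": 0,"claw": -1}
    - {"x": 0,"y": 1,"z": -12,"rx": 0,"ry": 0,"rz": 0,"claw": -1}
    - {"x": 0,"y": 2,"z": -13,"rx": 0,"ry": 0,"rz": 0,"claw": -1}
    - {"x": 0,"y": 3,"z": -13,"rx": 0,"ry": 0,"rz": 0,"claw": -1}
    - {"x": 0,"y": 4,"z": -13,"rx": 0,"ry": 0,"rz": 0,"claw": -1}
    - {"x": 0,"y": 3,"z": -8,"rx": 0,"ry": 0,"rz": 0,"claw": -1}

```text
clock: 16.3
position: [429.8, -294.5, 105.9]
ee_rot: [0.002, 0.084, 0.996, -0.001]
force: [-0.3, -1.9, -2.9]
finger_gap: 8.5
```

```bash
python3 arc.py 25 29 33 37 41 45 49 52 54
```

```text
p [ 429.83278952 -294.53276667  105.93597542] gap 8.543383581500956 F [-0.3 -1.9 -2.9] rel hinge [  -0.4 -182.3   72.4] R 196.2 ang 21.7 qd 0.129 j [ 0.78  0.23 -0.3   1.87  0.08  1.05  1.85]
25.0 {'x': -0.5, 'y': 5.6, 'z': -10.0}
29.0 {'x': -0.0, 'y': 6.2, 'z': -12.1}
33.0 {'x': -0.0, 'y': 7.0, 'z': -11.7}
37.0 {'x': -0.0, 'y': 7.8, 'z': -11.2}
41.0 {'x': -0.0, 'y': 8.6, 'z': -10.6}
45.0 {'x': -0.0, 'y': 9.3, 'z': -10.0}
49.0 {'x': -0.0, 'y': 9.9, 'z': -9.3}
52.0 {'x': -0.0, 'y': 7.9, 'z': -6.5}
54.0 {'x': -0.0, 'y': 5.4, 'z': -4.1}
rot [-0.08  0.19 -0.09]
```

Emit:
jog_arm:
  motion:
    - {"x": 0,"y": 5,"z": -10,"rx": 0,"ry": 0.1,"rz": -0.1,"claw": -1}
    - {"x": 0,"y": 6,"z": -12,"rx": 0,"ry": 0,"rz": 0,"claw": -1}
    - {"x": 0,"y": 7,"z": -11.5,"rx": 0,"ry": 0,"rz": 0,"claw": -1}
    - {"x": 0,"y": 8,"z": -11,"rx": 0,"ry": 0,"rz": 0,"claw": -1}
    - {"x": 0,"y": 8.5,"z": -10.5,"rx": 0,"ry": 0,"rz": 0,"claw": -1}
    - {"x": 0,"y": 9,"z": -10,"rx": 0,"ry": 0,"rz": 0,"claw": -1}
    - {"x": 0,"y": 6,"z": -6,"rx": 0,"ry": 0,"rz": 0,"claw": -1}

```text
clock: 17.18
position: [438.6, -243.8, 182.8]
ee_rot: [0.002, 0.084, 0.996, -0.002]
force: [-0.1, -2.8, -0.7]
finger_gap: 8.5
```

```bash
python3 arc.py 53 56 59 62 65 68 71 74 76 78
```

```text
p [ 438.59453056 -243.77415156  182.77810971] gap 8.486009845087096 F [-0.1 -2.8 -0.7] rel hinge [  -0.3 -130.8  149.3] R 198.5 ang 48.8 qd 0.095 j [ 0.73  0.11 -0.34  1.83  0.04  1.2   1.78]
53.0 {'x': -0.3, 'y': 13.4, 'z': -6.5}
56.0 {'x': -0.0, 'y': 8.3, 'z': -6.0}
59.0 {'x': -0.0, 'y': 8.6, 'z': -5.5}
62.0 {'x': -0.0, 'y': 8.9, 'z': -5.1}
65.0 {'x': -0.0, 'y': 9.1, 'z': -4.6}
68.0 {'x': -0.0, 'y': 9.3, 'z': -4.1}
71.0 {'x': -0.0, 'y': 9.5, 'z': -3.6}
74.0 {'x': -0.0, 'y': 9.7, 'z': -3.1}
76.0 {'x': -0.0, 'y': 6.6, 'z': -1.8}
78.0 {'x': -0.0, 'y': 6.6, 'z': -1.6}
rot [-0.25  0.2  -0.03]
```

Emit:
jog_arm:
  motion:
    - {"x": 0,"y": 8,"z": -5,"rx": 0,"ry": 0.1,"rz": 0,"claw": -1}
    - {"x": 0,"y": 8,"z": -6,"rx": 0,"ry": 0,"rz": 0,"claw": -1}
    - {"x": 0,"y": 8.5,"z": -5.5,"rx": 0,"ry": 0,"rz": 0,"claw": -1}
    - {"x": 0,"y": 9,"z": -5,"rx": 0,"ry": 0,"rz": 0,"claw": -1}
    - {"x": 0,"y": 9,"z": -4.5,"rx": 0,"ry": 0,"rz": 0,"claw": -1}
    - {"x": 0,"y": 6,"z": -3,"rx": 0,"ry": 0,"rz": 0,"claw": -1}
    - {"x": 0,"y": 0,"z": 0,"rx": 0,"ry": 0,"rz": 0,"claw": -1}

```text
clock: 18.05
position: [447.0, -195.8, 216.2]
ee_rot: [0.002, 0.085, 0.996, -0.005]
force: [-1.0, -3.1, 1.9]
finger_gap: 8.3
```

```bash
python3 arc.py 70 72 74 76 78 80 82 84 85 86
```

```text
p [ 446.98702646 -195.80847496  216.17737586] gap 8.26949080159497 F [-1.  -3.1  1.9] rel hinge [  0.  -82.  182.7] R 200.2 ang 65.8 qd 0.005 j [ 0.68  0.06 -0.38  1.82  0.03  1.26  1.69]
70.0 {'x': 0.0, 'y': 15.3, 'z': -0.7}
72.0 {'x': 0.0, 'y': 6.4, 'z': -2.3}
74.0 {'x': 0.0, 'y': 6.5, 'z': -2.1}
76.0 {'x': 0.0, 'y': 6.6, 'z': -1.8}
78.0 {'x': 0.0, 'y': 6.6, 'z': -1.6}
80.0 {'x': 0.0, 'y': 6.7, 'z': -1.4}
82.0 {'x': 0.0, 'y': 6.7, 'z': -1.1}
84.0 {'x': 0.0, 'y': 6.7, 'z': -0.9}
85.0 {'x': 0.0, 'y': 3.4, 'z': -0.4}
86.0 {'x': 0.0, 'y': 3.4, 'z': -0.3}
rot [-0.58  0.25 -0.15]
```

```bash
sed -i 's/-12.5/-7.3/' arc.py; python3 arc.py 68 71 74 77 80 82 83
```

```text
p [ 446.98702646 -195.80847496  216.17737586] gap 8.26949080159497 F [-1.  -3.1  1.9] rel hinge [  0.  -82.1 177.5] R 195.5 ang 65.2 qd 0.005 j [ 0.68  0.06 -0.38  1.82  0.03  1.26  1.69]
68.0 {'x': 0.0, 'y': 9.0, 'z': -3.4}
71.0 {'x': 0.0, 'y': 9.5, 'z': -3.7}
74.0 {'x': 0.0, 'y': 9.7, 'z': -3.2}
77.0 {'x': 0.0, 'y': 9.9, 'z': -2.7}
80.0 {'x': 0.0, 'y': 10.0, 'z': -2.1}
82.0 {'x': 0.0, 'y': 6.7, 'z': -1.1}
83.0 {'x': 0.0, 'y': 3.4, 'z': -0.5}
rot [-0.58  0.25 -0.15]
```

Emit:
jog_arm:
  motion:
    - {"x": 0,"y": 6,"z": -2.5,"rx": 0,"ry": 0.1,"rz": 0,"claw": -1}
    - {"x": 0,"y": 8,"z": -3,"rx": 0,"ry": 0,"rz": 0,"claw": -1}
    - {"x": 0,"y": 8,"z": -3,"rx": 0,"ry": 0,"rz": 0,"claw": -1}
    - {"x": 0,"y": 8,"z": -2.5,"rx": 0,"ry": 0,"rz": 0,"claw": -1}
    - {"x": 0,"y": 8,"z": -2,"rx": 0,"ry": 0,"rz": 0,"claw": -1}
    - {"x": 0,"y": 5,"z": -1,"rx": 0,"ry": 0,"rz": 0,"claw": -1}
    - {"x": 0,"y": 2,"z": -0.5,"rx": 0,"ry": 0,"rz": 0,"claw": -1}
    - {"x": 0,"y": 0,"z": 0,"rx": 0,"ry": 0,"rz": 0,"claw": -1}

```text
clock: 19.05
position: [455.2, -148.5, 230.5]
ee_rot: [0.001, 0.085, 0.996, -0.005]
force: [-0.2, -2.3, 4.7]
finger_gap: 8.3
```

```bash
python3 arc.py 85 87 89 90
```

```text
p [ 455.15617326 -148.51069455  230.54938814] gap 8.31363626568516 F [-0.2 -2.3  4.7] rel hinge [  0.2 -34.1 191.8] R 194.9 ang 79.9 qd 0.001 j [ 0.63  0.03 -0.43  1.82  0.02  1.29  1.6 ]
85.0 {'x': 0.2, 'y': 17.1, 'z': -2.6}
87.0 {'x': 0.0, 'y': 6.8, 'z': -0.5}
89.0 {'x': 0.0, 'y': 6.8, 'z': -0.3}
90.0 {'x': 0.0, 'y': 3.4, 'z': -0.1}
rot [-0.52  0.13 -0.14]
```

```bash
cat > pan.py <<'E'
from h import *
import sys
p,r,s=cur(); a0=float(sys.argv[1])
for n in('scene','top'):
    m,im,_=shot(n,'pan_'+n); q=Rs.inv().apply((cloud('pan_'+n)-[S[0],S[1],0]).reshape(-1,3))
    a=np.radians(a0)
    for k in range(6):
        e=np.array([0,-np.cos(a),np.sin(a)]);N=np.array([0,-np.sin(a),-np.cos(a)])
        h=q-[0,-85,46]; t=h@e; o=h@N
        mk=(abs(q[:,0])<68)&(t>25)&(t<140)&(abs(o)<(25 if k<3 else 8)); c=h[mk]
        if len(c)<50: break
        w,V=np.linalg.eigh(np.cov(c[:,1:].T)); d=V[:,1]*np.sign(V[1,1]); a=np.arctan2(d[1],-d[0])
    print(n,len(c),'angle',np.degrees(a).round(2),'resid',np.sqrt(w[0]).round(2),'mean',c.mean(0).round(1), 'offset',(c@N).mean().round(1))
E
python3 pan.py 80
```

```text
scene 987 angle 80.01 resid 0.42 mean [  3.1 -17.   83.5] offset 2.3
top 1279 angle 80.01 resid 0.53 mean [ -3.  -10.9  81.7] offset -3.5
```

Both cameras give a panel angle of 80.0° and the kinematics 79.9°, so they agree. I'll now go slowly to 90°.

Emit:
jog_arm:
  motion:
    - {"x": 0,"y": 4,"z": -1,"rx": 0,"ry": 0,"rz": 0,"claw": -1}
    - {"x": 0,"y": 5,"z": -0.8,"rx": 0,"ry": 0,"rz": 0,"claw": -1}
    - {"x": 0,"y": 5,"z": -0.6,"rx": 0,"ry": 0,"rz": 0,"claw": -1}
    - {"x": 0,"y": 5,"z": -0.4,"rx": 0,"ry": 0,"rz": 0,"claw": -1}
    - {"x": 0,"y": 4,"z": -0.3,"rx": 0,"ry": 0,"rz": 0,"claw": -1}
    - {"x": 0,"y": 2,"z": 0,"rx": 0,"ry": 0,"rz": 0,"claw": -1}
    - {"x": 0,"y": 0,"z": 0,"rx": 0,"ry": 0,"rz": 0,"claw": -1}
    - {"x": 0,"y": 0,"z": 0,"rx": 0,"ry": 0,"rz": 0,"claw": -1}

```text
clock: 20.15
position: [459.8, -122.1, 233.6]
ee_rot: [0.001, 0.085, 0.996, -0.004]
force: [0.7, -1.1, 3.0]
finger_gap: 8.4
```

```bash
python3 arc.py 88 90; python3 pan.py 87
```

```text
p [ 459.77583339 -122.08321052  233.55763047] gap 8.372955903641852 F [ 0.7 -1.1  3. ] rel hinge [  0.4  -7.3 194.9] R 195.0 ang 87.9 qd 0.001 j [ 0.61  0.02 -0.45  1.82  0.02  1.3   1.55]
88.0 {'x': 0.4, 'y': 0.4, 'z': -0.0}
90.0 {'x': 0.0, 'y': 6.8, 'z': -0.2}
rot [-0.49  0.14 -0.15]
scene 1422 angle 87.95 resid 0.55 mean [ 2.8 -5.3 85. ] offset 2.3
top 672 angle 88.02 resid 0.35 mean [-5.8  0.5 86.7] offset -3.5
```

Emit:
jog_arm:
  motion:
    - {"x": 0,"y": 1.5,"z": -0.1,"rx": 0,"ry": 0,"rz": 0,"claw": -1}
    - {"x": 0,"y": 1.5,"z": 0,"rx": 0,"ry": 0,"rz": 0,"claw": -1}
    - {"x": 0,"y": 1.5,"z": 0,"rx": 0,"ry": 0,"rz": 0,"claw": -1}
    - {"x": 0,"y": 1,"z": 0,"rx": 0,"ry": 0,"rz": 0,"claw": -1}
    - {"x": 0,"y": 0,"z": 0,"rx": 0,"ry": 0,"rz": 0,"claw": -1}
    - {"x": 0,"y": 0,"z": 0,"rx": 0,"ry": 0,"rz": 0,"claw": -1}

```text
clock: 21.0
position: [460.7, -116.7, 233.7]
ee_rot: [0.001, 0.085, 0.996, -0.005]
force: [-0.2, -1.4, 1.8]
finger_gap: 8.4
```

```bash
python3 arc.py 90; python3 pan.py 89.5
```

```text
p [ 460.67990724 -116.73179193  233.66809309] gap 8.439326749632457 F [-0.2 -1.4  1.8] rel hinge [  0.4  -1.8 195. ] R 195.0 ang 89.5 qd 0.002 j [ 0.6   0.02 -0.46  1.82  0.02  1.3   1.54]
90.0 {'x': 0.4, 'y': 1.8, 'z': -0.0}
rot [-0.51  0.14 -0.18]
scene 1493 angle 89.57 resid 0.57 mean [ 3.  -2.9 85. ] offset 2.3
top 577 angle 89.62 resid 0.31 mean [-5.7  3.  86. ] offset -3.5
```

Emit:
jog_arm:
  motion:
    - {"x": 0,"y": 0.7,"z": 0,"rx": 0,"ry": 0,"rz": 0,"claw": -1}
    - {"x": 0,"y": 0.6,"z": 0,"rx": 0,"ry": 0,"rz": 0,"claw": -1}
    - {"x": 0,"y": 0,"z": 0,"rx": 0,"ry": 0,"rz": 0,"claw": -1}
    - {"x": 0,"y": 0,"z": 0,"rx": 0,"ry": 0,"rz": 0,"claw": -1}

```text
clock: 21.6
position: [460.9, -115.5, 233.7]
ee_rot: [0.001, 0.085, 0.996, -0.005]
force: [0.3, -1.7, 2.7]
finger_gap: 8.5
```

```bash
python3 arc.py 90; python3 pan.py 89.5
```

```text
p [ 460.90981069 -115.52672779  233.69215789] gap 8.536472357768838 F [ 0.3 -1.7  2.7] rel hinge [  0.4  -0.6 195. ] R 195.0 ang 89.8 qd 0.002 j [ 0.6   0.02 -0.46  1.82  0.02  1.3   1.54]
90.0 {'x': 0.4, 'y': 0.6, 'z': -0.0}
rot [-0.53  0.15 -0.19]
scene 1513 angle 89.9 resid 0.6 mean [ 2.4 -2.4 84.9] offset 2.2
top 564 angle 89.98 resid 0.31 mean [-5.4  3.5 86.2] offset -3.5
```

The panel is at 89.8–90.0° by all three measures. Now I'll hold it.

Emit:
jog_arm:
  motion:
    - {"x": 0,"y": 0,"z": 0,"rx": 0,"ry": 0,"rz": 0,"claw": -1}
    - {"x": 0,"y": 0,"z": 0,"rx": 0,"ry": 0,"rz": 0,"claw": -1}
    - {"x": 0,"y": 0,"z": 0,"rx": 0,"ry": 0,"rz": 0,"claw": -1}
    - {"x": 0,"y": 0,"z": 0,"rx": 0,"ry": 0,"rz": 0,"claw": -1}
    - {"x": 0,"y": 0,"z": 0,"rx": 0,"ry": 0,"rz": 0,"claw": -1}
    - {"x": 0,"y": 0,"z": 0,"rx": 0,"ry": 0,"rz": 0,"claw": -1}
    - {"x": 0,"y": 0,"z": 0,"rx": 0,"ry": 0,"rz": 0,"claw": -1}
    - {"x": 0,"y": 0,"z": 0,"rx": 0,"ry": 0,"rz": 0,"claw": -1}
    - {"x": 0,"y": 0,"z": 0,"rx": 0,"ry": 0,"rz": 0,"claw": -1}
    - {"x": 0,"y": 0,"z": 0,"rx": 0,"ry": 0,"rz": 0,"claw": -1}

```text
clock: 22.95
position: [460.9, -115.5, 233.7]
ee_rot: [0.001, 0.085, 0.996, -0.005]
force: [0.6, -1.3, 2.5]
finger_gap: 7.8
```

Emit:
jog_arm:
  motion:
    - {"x": 0,"y": 0,"z": 0,"rx": 0,"ry": 0,"rz": 0,"claw": -1}
    - {"x": 0,"y": 0,"z": 0,"rx": 0,"ry": 0,"rz": 0,"claw": -1}
    - {"x": 0,"y": 0,"z": 0,"rx": 0,"ry": 0,"rz": 0,"claw": -1}
    - {"x": 0,"y": 0,"z": 0,"rx": 0,"ry": 0,"rz": 0,"claw": -1}
    - {"x": 0,"y": 0,"z": 0,"rx": 0,"ry": 0,"rz": 0,"claw": -1}
    - {"x": 0,"y": 0,"z": 0,"rx": 0,"ry": 0,"rz": 0,"claw": -1}
    - {"x": 0,"y": 0,"z": 0,"rx": 0,"ry": 0,"rz": 0,"claw": -1}
    - {"x": 0,"y": 0,"z": 0,"rx": 0,"ry": 0,"rz": 0,"claw": -1}
    - {"x": 0,"y": 0,"z": 0,"rx": 0,"ry": 0,"rz": 0,"claw": -1}
    - {"x": 0,"y": 0,"z": 0,"rx": 0,"ry": 0,"rz": 0,"claw": -1}

```text
clock: 24.2
position: [460.9, -115.5, 233.7]
ee_rot: [0.001, 0.085, 0.996, -0.005]
force: [0.8, -0.6, 3.1]
finger_gap: 8.1
```

Emit:
jog_arm:
  motion:
    - {"x": 0,"y": 0,"z": 0,"rx": 0,"ry": 0,"rz": 0,"claw": -1}
    - {"x": 0,"y": 0,"z": 0,"rx": 0,"ry": 0,"rz": 0,"claw": -1}
    - {"x": 0,"y": 0,"z": 0,"rx": 0,"ry": 0,"rz": 0,"claw": -1}
    - {"x": 0,"y": 0,"z": 0,"rx": 0,"ry": 0,"rz": 0,"claw": -1}
    - {"x": 0,"y": 0,"z": 0,"rx": 0,"ry": 0,"rz": 0,"claw": -1}
    - {"x": 0,"y": 0,"z": 0,"rx": 0,"ry": 0,"rz": 0,"claw": -1}
    - {"x": 0,"y": 0,"z": 0,"rx": 0,"ry": 0,"rz": 0,"claw": -1}
    - {"x": 0,"y": 0,"z": 0,"rx": 0,"ry": 0,"rz": 0,"claw": -1}
    - {"x": 0,"y": 0,"z": 0,"rx": 0,"ry": 0,"rz": 0,"claw": -1}
    - {"x": 0,"y": 0,"z": 0,"rx": 0,"ry": 0,"rz": 0,"claw": -1}

```text
clock: 25.45
position: [460.9, -115.6, 233.7]
ee_rot: [0.001, 0.085, 0.996, -0.005]
force: [0.3, -1.4, 2.3]
finger_gap: 8.1
```

```bash
python3 arc.py 90; python3 pan.py 89.5; python3 - <<'E'
import cv2
cv2.imwrite('pics/fin.png',cv2.resize(cv2.imread('pics/pan_scene.png')[120:330,130:440],None,fx=2.4,fy=2.4,interpolation=cv2.INTER_CUBIC))
E
```

```text
p [ 460.90745642 -115.55849727  233.67591806] gap 8.146725050450382 F [ 0.3 -1.4  2.3] rel hinge [  0.4  -0.6 195. ] R 195.0 ang 89.8 qd 0.002 j [ 0.6   0.02 -0.46  1.82  0.02  1.3   1.54]
90.0 {'x': 0.4, 'y': 0.6, 'z': -0.0}
rot [-0.52  0.14 -0.19]
scene 1520 angle 89.89 resid 0.56 mean [ 2.8 -2.4 85.1] offset 2.3
top 558 angle 89.97 resid 0.31 mean [-5.5  3.5 86. ] offset -3.6
```

View pics/fin.png

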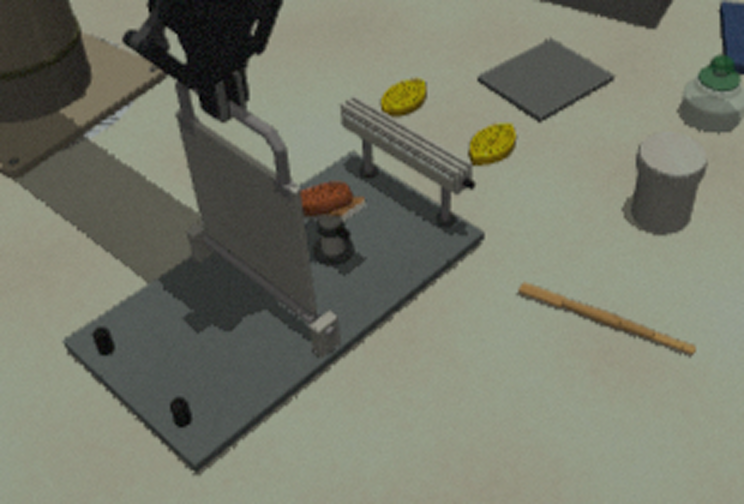

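The reflector is upright with the bail gripped, and the cast at (325,198) is still on the rest. It held still for over 3.5 s at about 89.9°, so I'm handing in.

```bash
python3 -c "
from cell import *;print(close_job())"
```

```text
the job is handed in; nothing more can be done
None
```

The cast is on the rest and released, and I handed in at about 25.6 s with the gripper still holding the bail and the reflector upright.

- **Cast:** I laid it relief outwards with one point up the slope. I pressed it onto the cork with about 9 N and slid it down until I felt the ledge at about 6 N. The wrist picture showed it centred after release, and the final scene picture showed it still on the rest.
- **Reflector:** I swung it up by the bail and held it still for about 3.8 s. The panel angle read 89.9° (scene camera), 90.0° (top camera) and 89.8° (arm pose). The arm moved less than 0.1 mm during the hold.
- **Other things:** In the last picture the canister, jar, spatula and yellow look-alikes were where they had been. The tweezers were outside that picture, but the arm never went near them.

**What disagreed:**
- The wrist and top cameras differed by about 1.5–2 mm in y, so I went with the wrist camera.
- The rod crept about 4–5 mm towards the fingertips during the swing, but the grip held.
- A 1–3 N force remained at the wrist during the hold. I put that down to friction and grip preload, because the three angle readings agreed.

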